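# Finish loading the battery tray and offer up its cover plate

## Task

Two D cells are still missing from the battery tray: stand the two loose ones in the empty bays, button up, working outwards from the end with the round socket so that the string of cells builds up in order: bay 3 first, then bay 4 at the far end. Then take the aluminium cover plate with the carrying handle and hold it level about a centimetre above the three pillars, each of its holes squarely over the tapped hole of its pillar, so that I can start the screws; it must never touch the pillars or the cells, which would make the pack live. Finish still holding it there, quite still, and leave the other things on the bench where they are.

Things in the scene. Friction and masses are not known exactly. Their poses are not given: they have to be found in the camera images.
- tray: Black plastic battery tray, fixed on the bench: block 64 (x) by 212 (y) by 32 mm high; origin at the centre of its underside, y along the row of bays towards the end face with the round steel socket. Round wells 36.5 mm wide, 26 mm deep (floor 6 mm above the bench) at y = +63, +21, -21, -63 mm: bays 1 to 4 from the socket end; 1 and 2 are filled. Three tapped steel pillars stand on it
- bay3 (a point): centre of the floor of bay 3, where the underside of a cell comes to rest; axes as the tray
- bay4 (a point): centre of the floor of bay 4 (the bay farthest from the socket); axes as the tray
- pillar1 (a point): centre of the tapped hole in the flat top of a pillar, 70 mm above the bench; pillar 13 mm in diameter, at the tray's socket end, tray x = +22, y = +94 mm; axes as the tray
- pillar2 (a point): centre of the tapped hole in the top of the other pillar at the socket end, 70 mm above the bench, tray x = -22, y = +94 mm; axes as the tray
- pillar3 (a point): centre of the tapped hole in the top of the single pillar at the other end, 70 mm above the bench, tray x = 0, y = -94 mm; axes as the tray
- cell1: D-size battery cell, 33 mm diameter, grey sleeve, 61.5 mm tall over the small steel button on its top; origin at the centre of its underside, z up towards the button. Already standing in bay 1
- cell2: D-size battery cell, 33 mm diameter, grey sleeve, 61.5 mm tall over the small steel button on its top; origin at the centre of its underside, z up towards the button. Already standing in bay 2
- cell3: D-size battery cell, 33 mm diameter, grey sleeve, 61.5 mm tall over the small steel button on its top; origin at the centre of its underside, z up towards the button; 140 g. Stands loose on the bench; the two loose cells are alike and either may go in either bay
- cell4: D-size battery cell, 33 mm diameter, grey sleeve, 61.5 mm tall over the small steel button on its top; origin at the centre of its underside, z up towards the button; 140 g. Stands loose on the bench; the two loose cells are alike and either may go in either bay
- cover: Aluminium cover plate lying flat on the bench right way up, 64 (x) by 212 (y) by 5 mm thick, about 0.25 kg; origin at the centre of its underside, z up. Three 8 mm holes in the pattern of the pillars: two at its +y end, one in the middle of its -y end, so it fits one way round only. A black carrying handle stands on top along its middle
- handle (a point): middle of the handle's bar, 45 mm above the cover's underside, over the plate's centre; axes as the cover. The bar runs along y, 14 mm thick across x (grip it across x), 12 mm high, 78 mm clear between its posts, 34 mm clear under it
- hole1 (a point): centre of the cover's hole at x = +22, y = +94 mm, at the underside; belongs over pillar1; axes as the cover
- hole2 (a point): centre of the cover's hole at x = -22, y = +94 mm, at the underside; belongs over pillar2; axes as the cover
- hole3 (a point): centre of the cover's single hole at x = 0, y = -94 mm, at the underside; belongs over pillar3; axes as the cover
- small_cell: a smaller C-size cell standing on the bench near the D cells, 26 mm diameter, 50 mm tall, grey; not wanted, leave it; origin at the centre of its underside
- screwdriver: screwdriver lying on the bench, 190 mm, yellow handle 26 mm thick; leave it; origin under its middle, x from handle to tip
- mallet: mallet lying on the bench: wooden handle along its -x, 170 mm, head 92 mm long and 47 mm thick at +x 30 mm; leave it; origin on the bench under the handle near the head
- jar: glass jar with a steel cap, 62 mm diameter, 75 mm high; leave it; origin at the centre of its underside
- multimeter: hand multimeter lying on its back, 150 (x) by 75 by 34 mm; leave it; origin at the centre of its underside
- screw_tray: open grey tray with screws, 80 (x) by 115 by 22 mm; leave it; origin at the centre of its underside
- tape: roll of black tape lying flat, 84 mm diameter, 22 mm high; leave it; origin at the centre of its underside
Things that resemble listed ones, but are neither listed nor needed, are in the scene too. Leave any yellow look-alike of the cell4 alone.

How it is judged:
By the outcome, as a careful person would: the job done as asked, in the order asked, and still so for the second after the job is handed in, while the arm keeps its last pose, push and grip.
It also fails if it takes over 72 s, if anything falls off the work surface, if the arm or the gripper's body presses on something with over 40 N, if the wrist force passes 120 N, or if a joint passes its speed limit or range.

## Robot

A 6-joint arm with a two-finger parallel gripper is mounted at the origin on the work surface. World frame = base frame: x ahead of the robot, y to its left, z up, the work surface at z = 0. Lengths are in mm, angles in degrees, forces in N, time in s.
With the tool pointing down it reaches from about 325 to 900 mm from the base axis. Payload 6.1 kg.
Tool frame: the origin (TCP) lies at the very end of the fingers, on their centre line; the grasp point (between the pads) lies grip_point_offset behind it (grip_point_offset is the distance from the TCP to the grasp point, in mm); z points along the fingers, x is the direction in which the jaws open and shut, and the axes are right-handed (so a half turn about z gives the same grasp; the last joint's range is limited). The gripper opens to 87 mm and grips with 3 to 60 N. Pads are 19 mm wide; open, the fingers measure 117 mm over their backs; the gripper's body (75 mm by 190 mm) begins 51 mm behind the grasp point.
Start: joints at [-81.137, 12.628, 87.462, -0, 79.91, -7.225], TCP at [173.196, -600.516, 222.538] pointing down, gripper open.
Joint ranges: [-170.65, 170.65], [-52.31, 119.04], [5.05, 147.46], [-71.25, 251.25], [11.57, 151.72], [-153.62, 153.62]. Speed limits (degrees/s): [147.25, 147.25, 172.46, 180, 180, 180].

## Interface

Orientations are given as a 3x3 rotation matrix whose columns are the frame's x, y, z axes.
In Python, from bench import get_obs, snapshot, calibration, hand_in, grip_point_offset gives the robot as it stands.
- The arm moves only by the tool move_arm, never from a script. Its argument "targets" is a list of rows, each a list of 3 entries, a list of its own where there are three numbers: the closure, from 0 (fully open) to 1 (shut), then the shift along the tool's x, y, z in cm, then the turn, a rotation vector about the tool's x, y, z in rad. In form: [[gripper, [tx, ty, tz], [ax, ay, az]], ...]. A call has 1 to 12 rows; each row is the pose to reach, as a shift and turn from the pose commanded when the call began, along the tool's axes at that moment; what a row does not reach only later rows make up. A row lasts 1/10 s, in which the tool goes at most 50 mm and 8.59 degrees, less where a joint would pass 70% of its speed; a pose out of reach is approached as far as the arm can. A call with a gripper value outside its range is refused whole. The fingers move at their own pace and stop on an object; "force" is the grip in N (left out, the last holds). Time passes only in rows, so rows that repeat a pose let the fingers close. It gives the time, the measured TCP pose, the force and the opening at its end, in the units of the state.
- get_obs(): the state, without advancing time (a new reading comes with each control period).
- snapshot(name): name is "scene" or "top" or "wrist"; returns the picture (480x640x3 uint8, red, green, blue); there is no depth.
- calibration(name): a dict with "fovy" (degrees; the focal length in pixels is half the picture's height over the tangent of half this angle, whatever the lens; pixels are square), "cx", "cy" (the principal point, pixels), "k1" (the pictures are not rectified: a ray, as slopes to the right and down, at radius r is drawn at 1 + k1 r^2 times it, then the intrinsics apply), "R" (3x3) and "t" (3): a world point X has camera coordinates R X + t. Camera axes: x right, y down, z forward; pixel columns grow to the right and rows downward; lengths in mm; the calibration is good to about 2 mm. A picture is of the moment at which its call begins: read the wrist's pose just before it. calibration takes no time and is no camera call; for the wrist camera it gives the pose at the moment of the call.
- hand_in(): hands the job in, once; it reports no verdict.
The state is a dict: "time_s": time; "q": joint angles; "qvel": joint speeds; "joint_efforts": joint torques, N m; "position": TCP position; "tool_rot": TCP orientation; "ft_force": force on the tool from outside, world axes, zero at the start; "ft_torque": the same for the moment, N m; "grip_width": opening from 0.0 (shut) to 1.0 (fully open).
Only numpy, scipy, OpenCV 4.12 (cv2) and the standard library are available. Lean on these libraries where they do the work, as an engineer would, in place of code of your own. Each camera call takes 0.05 s, during which the arm holds its last target. There are 200 camera calls.

## Working session

There is one attempt and no reset: what is moved stays moved. The work goes in short steps, Python scripts to look and compute and a tool call to move; the robot and the scene stay as the last step left them, time stands still between calls to the robot, and variables do not carry over. Pictures are saved under pics/ and viewed, about 8 in all and at most 12, crops included, and the job is handed in when it is done.

Besides the shell and the picture viewer there is one more tool, called after ">>>" by a JSON object that holds its "fn" and its "kwargs", one argument or row to a line. move_arm: Moves the arm, as the interface text tells. Its arguments: {"type":"object","properties":{"targets":{"type":"array"},"force":{"type":"number"}},"required":["targets"]}

```bash
ls; mkdir -p pics; python3 - <<'E'
from bench import *
import cv2,numpy as np
import bench
print(grip_point_offset, get_obs())
for n in("scene","top","wrist"):
    c=calibration(n); print(n,c)
    im=snapshot(n); cv2.imwrite(f"pics/{n}0.png",im[:,:,::-1])
E
```

```text
pics
18.700000000000003 {'time_s': 0.0, 'q': array([-8.11391058e+01,  1.26736964e+01,  8.75243218e+01, -1.36943038e-03,
        7.99111431e+01, -7.22454881e+00]), 'qvel': array([-0.0849548 , -0.04354313, -0.02364599,  0.06053125, -0.02299151,
       -0.01805189]), 'joint_efforts': array([ 1.73470045e-03, -4.94610858e+01, -3.87379825e+01,  6.97104377e-02,
        5.69957017e-02, -1.53055653e-04]), 'position': array([ 173.06717134, -599.92269443,  221.46730171]), 'tool_rot': array([[ 2.77074286e-01, -9.60848448e-01, -3.16723614e-04],
       [-9.60846635e-01, -2.77074383e-01,  1.87885960e-03],
       [-1.89305533e-03, -2.16260863e-04, -9.99998185e-01]]), 'ft_force': array([-0.22809393,  0.029782  , -0.55540993]), 'ft_torque': array([ 0.03707598, -0.02007924, -0.02984932]), 'grip_width': 0.99927115005433}
scene {'fovy': 45.50845408132221, 'cx': 321.5010832877733, 'cy': 238.26211301190514, 'k1': -0.02687144222509512, 'R': array([[-0.60594802,  0.79542701, -0.01108468],
       [ 0.63163162,  0.47260618, -0.61456073],
       [-0.48359951, -0.3793933 , -0.78879163]]), 't': array([ 348.41521294, -329.54230004, 1408.18598431])}
top {'fovy': 52.38567691552751, 'cx': 323.80293681466134, 'cy': 237.30227816924932, 'k1': -0.10280965448282023, 'R': array([[ 0.02035308, -0.9991307 ,  0.03638124],
       [-0.99554139, -0.02360534, -0.09132427],
       [ 0.09210367, -0.0343603 , -0.99515641]]), 't': array([-42.62175765, 592.02120403, 960.62702954])}
wrist {'fovy': 68.3471903818476, 'cx': 316.8012301763322, 'cy': 237.41700081319428, 'k1': -0.02372811862878196, 'R': array([[ 0.27702541, -0.960862  , -0.00106421],
       [-0.92678038, -0.2674914 ,  0.26367873],
       [-0.25364354, -0.07205942, -0.96460997]]), 't': array([-624.13473096,  -31.78180884,  390.22466948])}
```

View pics/top0.png

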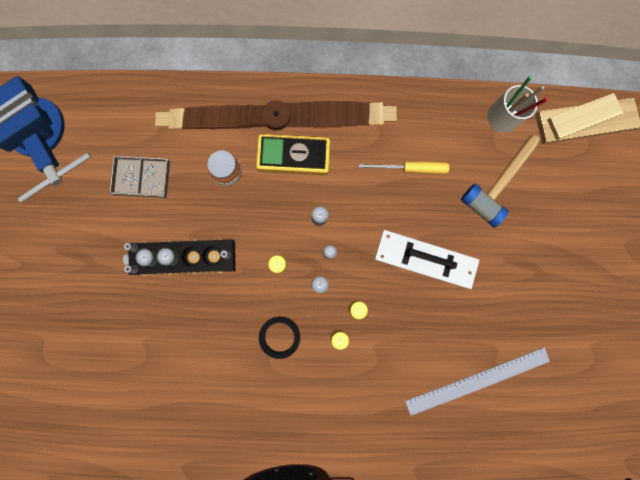

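View pics/scene0.png

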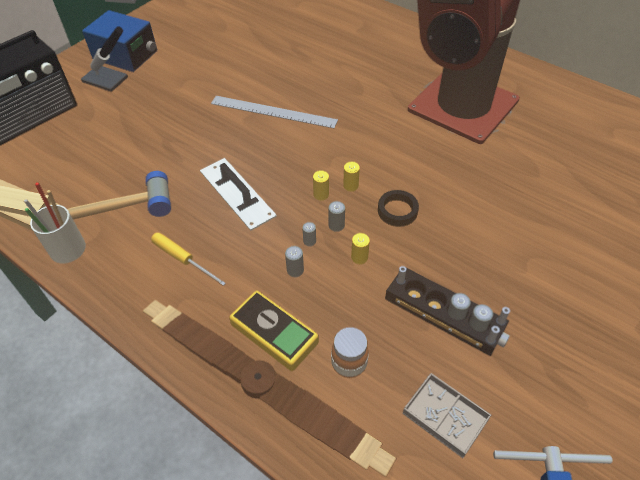

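The top view shows the tray at (180,257), with its socket at the left end and the empty bays at (193,257) and (214,257). The loose D cells are at (320,215) and (320,285), with the C cell between them at (330,252). The cover is at (428,259), with its two-hole end to the left. The scene view agrees with this. Next I'll triangulate.

```bash
cat > h.py <<'E'
import numpy as np, cv2
from bench import *
def K(c):
    f=240/np.tan(np.radians(c['fovy']/2)); return np.array([[f,0,c['cx']],[0,f,c['cy']],[0,0,1.]])
def ray(c,p):
    s=cv2.undistortPoints(np.array(p,float).reshape(1,1,2),K(c),np.array([c['k1'],0,0,0.]))[0,0]
    # exact-model fixed point: drawn = s(1+k1 r^2)
    R=np.array(c['R']); return -R.T@c['t'], R.T@np.array([s[0],s[1],1.])
def plane(c,p,z):
    o,d=ray(c,p); return o+d*(z-o[2])/d[2]
def tri(cs,ps):
    A=np.zeros((3,3));b=np.zeros(3);L=[]
    for c,p in zip(cs,ps):
        o,d=ray(c,p); d=d/np.linalg.norm(d); M=np.eye(3)-np.outer(d,d); A+=M;b+=M@o; L.append((o,M))
    X=np.linalg.solve(A,b); return X,[round(float(np.linalg.norm(M@(X-o))),2) for o,M in L]
def proj(c,X):
    X=np.array(X,float).reshape(-1,3)
    return cv2.projectPoints(X,cv2.Rodrigues(np.array(c['R']))[0],np.array(c['t'],float),K(c),np.array([c['k1'],0,0,0.]))[0].reshape(-1,2)
def snap(n,f):
    c=calibration(n); im=snapshot(n)[:,:,::-1].copy(); cv2.imwrite(f'pics/{f}.png',im); return c,im
def totool(X,o=None):
    o=o or get_obs(); return o['tool_rot'].T@(np.array(X)-o['position'])/10
E
python3 - <<'E'
from h import *
T=calibration('top');S=calibration('scene');W=calibration('wrist')
o=get_obs(); 
print('cam in tool',o['tool_rot'].T@(-W['R'].T@W['t']-o['position']), o['tool_rot'].T@W['R'].T)
for n,pt,ps in [('cellA',(320,213),(294,253)),('cellB',(320,283),(337,207)),('C',(330,251),(309,227)),
 ('p3',(224.5,254),(403,269)),('p1or2',(128,246),(506,311)),('bay3rim',(193,257),(435,298)),('bay4rim',(214,257),(414,289))]:
    print(n,tri((T,S),(pt,ps)),'plane',plane(T,pt,{'c':61,'C':50,'p':70,'b':32}[n[0]]))
# cover: white plate contour in top view
for nm,c in(('top',T),('scene',S)):
    im=cv2.imread(f'pics/{nm}0.png'); h=cv2.cvtColor(im,cv2.COLOR_BGR2HSV)
    m=((h[...,1]<40)&(h[...,2]>200)).astype(np.uint8)*255
    for k in cv2.findContours(m,0,1)[0]:
        if cv2.contourArea(k)>800:
            r=cv2.minAreaRect(k); print(nm,r)
            for q in cv2.boxPoints(r): print(plane(c,q,5).round(1))
E
```

```text
cam in tool [  -0.17462755  -72.14146492 -162.56820905] [[ 9.99999764e-01 -2.69229502e-04  6.32458316e-04]
 [ 9.27755983e-05  9.64548490e-01  2.63905667e-01]
 [-6.81087905e-04 -2.63905546e-01  9.64548288e-01]]
cellA (array([636.68376387, -18.50954288,  59.73732962]), [1.82, 1.82]) plane [637.56117166 -19.96404254  61.        ]
cellB (array([499.27855946, -21.10558211,  61.02438486]), [2.11, 2.11]) plane [500.46068164 -22.84985573  61.        ]
C (array([563.26150682, -40.60250095,  47.30377478]), [1.38, 1.38]) plane [563.87786368 -41.61067743  50.        ]
p3 (array([551.30909279, 164.60280973,  67.20520148]), [1.69, 1.69]) plane [552.0660923  162.69961865  70.        ]
p1or2 (array([555.36270565, 347.16840098, 109.53151856]), [10.75, 10.75]) plane [562.95362828 351.73609484  70.        ]
bay3rim (array([545.90362228, 234.14598335,  29.24164402]), [1.46, 1.46]) plane [546.54286481 232.23934473  32.        ]
bay4rim (array([547.56625409, 192.46435536,  22.52925838]), [0.84, 0.84]) plane [547.57178589 189.95467052  32.        ]
top ((427.1220397949219, 259.10687255859375), (100.61105346679688, 30.825517654418945), 17.2414608001709)
[ 552.4 -136.5    5. ]
[ 614.3 -155.1    5. ]
[ 556.1 -360.8    5. ]
[ 493.9 -340.7    5. ]
scene ((237.52781677246094, 192.04583740234375), (82.58792114257812, 28.83966827392578), 49.28915786743164)
[ 553.7 -357.1    5. ]
[ 480.6 -359.6    5. ]
[ 550.6 -139.2    5. ]
[ 615.5 -142.5    5. ]
```

```bash
cat >> h.py <<'E'
from scipy.spatial.transform import Rotation as Ro
def go(x,y,z,yaw):
    "shift (cm) and rotvec in present tool axes to reach TCP x,y,z (mm), pointing down, tool x at yaw deg"
    o=get_obs(); R=o['tool_rot']; a=np.radians(yaw)
    G=np.array([[np.cos(a),np.sin(a),0],[np.sin(a),-np.cos(a),0],[0,0,-1.]])
    print('t=%.2f'%o['time_s'],'pos',o['position'].round(1),'shift',(R.T@(np.array([x,y,z])-o['position'])/10).round(2),
     'turn',Ro.from_matrix(R.T@G).as_rotvec().round(4),'grip',round(o['grip_width'],3),'F',o['ft_force'].round(1))
E
python3 -c "
from h import *
go(568,-40,250,0)"
```

```text
t=0.15 pos [ 173.1 -600.   221.7] shift [-42.87 -53.46  -2.76] turn [-1.10e-03  1.20e-03 -1.29e+00] grip 0.997 F [-0.4  0.3 -0. ]
```

>>> {"fn": "move_arm", "kwargs": {
  "targets": [
    [0.3,[-42.9,-53.5,-2.8],[0,0,-1.29]],
    [0.3,[-42.9,-53.5,-2.8],[0,0,-1.29]],
    [0.3,[-42.9,-53.5,-2.8],[0,0,-1.29]],
    [0.3,[-42.9,-53.5,-2.8],[0,0,-1.29]],
    [0.3,[-42.9,-53.5,-2.8],[0,0,-1.29]],
    [0.3,[-42.9,-53.5,-2.8],[0,0,-1.29]],
    [0.3,[-42.9,-53.5,-2.8],[0,0,-1.29]],
    [0.3,[-42.9,-53.5,-2.8],[0,0,-1.29]],
    [0.3,[-42.9,-53.5,-2.8],[0,0,-1.29]],
    [0.3,[-42.9,-53.5,-2.8],[0,0,-1.29]],
    [0.3,[-42.9,-53.5,-2.8],[0,0,-1.29]],
    [0.3,[-42.9,-53.5,-2.8],[0,0,-1.29]]
  ]
}}

```text
time_s: 1.35
position: [519.4, -108.6, 247.1]
tool_rot: [[1.0, 0.0, 0.0], [0.0, -1.0, -0.0], [0.0, 0.0, -1.0]]
ft_force: [0.6, -0.8, 0.1]
grip_width: 0.701
```

```bash
python3 -c "
from h import *
go(568,-60,250,0)"
```

```text
t=1.35 pos [ 519.4 -108.6  247.1] shift [ 4.86 -4.86 -0.29] turn [ 0.0002 -0.0002  0.    ] grip 0.701 F [ 0.6 -0.8  0.1]
```

>>> {"fn": "move_arm", "kwargs": {
  "targets": [
    [0.3,[4.9,-4.9,-0.3],[0,0,0]],
    [0.3,[4.9,-4.9,-0.3],[0,0,0]],
    [0.3,[4.9,-4.9,-0.3],[0,0,0]],
    [0.3,[4.9,-4.9,-0.3],[0,0,0]]
  ]
}}

```text
time_s: 1.75
position: [567.2, -61.5, 249.4]
tool_rot: [[1.0, 0.001, -0.002], [0.001, -1.0, -0.0], [-0.002, 0.0, -1.0]]
ft_force: [-0.1, -0.4, -0.1]
grip_width: 0.7
```

```bash
python3 - <<'E'
from h import *
c,im=snap('wrist','w1'); go(568,-60,250,0)
g=cv2.medianBlur(cv2.cvtColor(im,cv2.COLOR_BGR2GRAY),5)
C=cv2.HoughCircles(g,cv2.HOUGH_GRADIENT,1,30,param1=120,param2=25,minRadius=15,maxRadius=60)
print(C.round(1) if C is not None else None)
for X in [(637,-19,60),(500,-22,60),(564,-41,50)]: print(proj(c,X))
E
```

```text
t=1.80 pos [566.9 -62.1 249.5] shift [ 0.11 -0.21 -0.05] turn [ 0.0002  0.0014 -0.0002] grip 0.697 F [ 0.2  0.6 -0.2]
[[[153.5  92.5  45.7]
  [282.5  82.5  17.4]
  [141.5 217.5  17.2]
  [384.5 171.5  16.7]
  [513.5 124.5  17.1]
  [246.5 173.5  16.7]
  [203.5 250.5  15.5]
  [581.5  80.5  34.6]]]
[[388.03381852 172.02552005]]
[[248.96936535 174.94639866]]
[[313.95909925 192.7362029 ]]
```

View pics/w1.png

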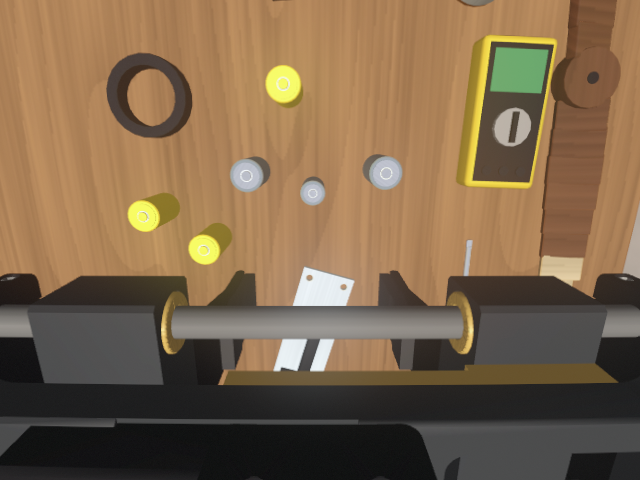

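The wrist view shows cell A with its button at (386,173), cell B at (246,175), the C cell at (313,192), and the cover's two holes at (309,277) and (344,287). I'll take a second, closer view of cell A.

```bash
cat >> h.py <<'E'
def circ(im,p,w,r0,r1,k=4,show=None):
    "sub-pixel circle near p, radius r0..r1 px"
    M=np.array([[k,0,k*(w-p[0])],[0,k,k*(w-p[1])]],float)
    u=cv2.warpAffine(cv2.cvtColor(im,cv2.COLOR_BGR2GRAY),M,(2*w*k,2*w*k),flags=cv2.INTER_CUBIC)
    if show: cv2.imwrite(f'pics/{show}.png',u)
    C=cv2.HoughCircles(cv2.GaussianBlur(u,(0,0),k/2),cv2.HOUGH_GRADIENT_ALT,1,w*k/4,param1=100,param2=.5,minRadius=int(r0*k),maxRadius=int(r1*k))
    return [] if C is None else [(round(float(a/k+p[0]-w),2),round(float(b/k+p[1]-w),2),round(float(r/k),2)) for a,b,r in C[0][:,:3]]
E
python3 - <<'E'
from h import *
c=calibration('wrist');im=cv2.imread('pics/w1.png')
for n,p in [('A',(386,173)),('B',(246,175))]:
    for q in circ(im,p,28,3,22): print(n,q,plane(c,q[:2],61.5).round(1),plane(c,q[:2],59.5).round(1))
go(637,-60,160,0)
E
```

```text
A (386.0, 172.5, 16.57) [634.6 -20.   61.5] [635.  -20.2  59.5]
A (386.0, 172.5, 13.19) [634.6 -20.   61.5] [635.  -20.2  59.5]
A (386.0, 172.5, 5.73) [634.6 -20.   61.5] [635.  -20.2  59.5]
B (245.5, 176.0, 16.52) [496.6 -23.4  61.5] [496.2 -23.6  59.5]
B (245.5, 176.0, 13.13) [496.6 -23.4  61.5] [496.2 -23.6  59.5]
B (245.5, 176.0, 5.77) [496.6 -23.4  61.5] [496.2 -23.6  59.5]
t=1.80 pos [566.9 -62.1 249.5] shift [ 7.03 -0.21  8.94] turn [ 0.0002  0.0014 -0.0002] grip 0.697 F [ 0.2  0.6 -0.2]
```

>>> {"fn": "move_arm", "kwargs": {
  "targets": [
    [0.3,[6.8,-0.2,9.0],[0,0.0014,0]],
    [0.3,[6.8,-0.2,9.0],[0,0.0014,0]],
    [0.3,[6.8,-0.2,9.0],[0,0.0014,0]],
    [0.3,[6.8,-0.2,9.0],[0,0.0014,0]],
    [0.3,[6.8,-0.2,9.0],[0,0.0014,0]]
  ]
}}

```text
time_s: 2.3
position: [635.3, -60.6, 161.3]
tool_rot: [[1.0, -0.001, 0.002], [-0.001, -1.0, -0.0], [0.002, 0.0, -1.0]]
ft_force: [1.0, 0.6, 0.6]
grip_width: 0.7
```

```bash
cat > a.py <<'E'
from h import *
c,im=snap('wrist','w2')
p=proj(c,(635,-20,61))[0]; print(p)
c1=calibration('wrist')
qs=circ(im,p,45,5,35); 
for q in qs: print(q,plane(c,q[:2],61.5).round(1))
go(635,-20,30,0); print(get_obs()['tool_rot'].round(4).tolist())
E
python3 a.py
```

```text
[315.90933739 184.78050064]
(315.91, 184.28, 17.49) [635.  -19.6  61.5]
(315.91, 184.28, 21.89) [635.  -19.6  61.5]
(315.91, 184.28, 7.52) [635.  -19.6  61.5]
t=2.35 pos [635.9 -60.5 162.4] shift [-0.15 -4.06 13.24] turn [ 0.0007 -0.004  -0.0009] grip 0.7 F [-1.   0.5  0.3]
[[1.0, -0.0009, 0.004], [-0.0009, -1.0, -0.0007], [0.004, 0.0007, -1.0]]
```

>>> {"fn": "move_arm", "kwargs": {
  "targets": [
    [0.3,[-0.05,-4.05,4],[0,-0.002,0]],
    [0.3,[-0.05,-4.05,6],[0,-0.002,0]],
    [0.3,[-0.05,-4.05,10],[0,-0.002,0]],
    [0.3,[-0.05,-4.05,13.1],[0,-0.002,0]],
    [0.3,[-0.05,-4.05,13.1],[0,-0.002,0]],
    [0.3,[-0.05,-4.05,13.1],[0,-0.002,0]],
    [1,[-0.05,-4.05,13.1],[0,-0.002,0]],
    [1,[-0.05,-4.05,13.1],[0,-0.002,0]],
    [1,[-0.05,-4.05,13.1],[0,-0.002,0]],
    [1,[-0.05,-4.05,13.1],[0,-0.002,0]],
    [1,[-0.05,-4.05,13.1],[0,-0.002,0]]
  ],
  "force": 20
}}

```text
time_s: 3.45
position: [635.7, -19.1, 29.7]
tool_rot: [[1.0, 0.0, 0.0], [0.0, -1.0, -0.0], [0.0, 0.0, -1.0]]
ft_force: [-0.8, 0.0, 2.8]
grip_width: 0.371
```

```bash
cat > a.py <<'E'
from h import *
c,im=snap('wrist','w3')
go(635,-20,130,0); print(get_obs()['tool_rot'].round(4).tolist())
p=proj(c,(635,-20,61))[0]; print(p)
for q in circ(im,p,60,5,45): print(q,plane(c,q[:2],61.5).round(1))
E
python3 a.py
```

```text
t=3.50 pos [635.7 -19.1  29.7] shift [ -0.07   0.09 -10.03] turn [ 0.0001 -0.     -0.    ] grip 0.372 F [-1.4  0.4  3.2]
[[1.0, -0.0, 0.0], [-0.0, -1.0, -0.0001], [0.0, 0.0001, -1.0]]
[315.09727347 324.04887801]
```

View pics/w3.png

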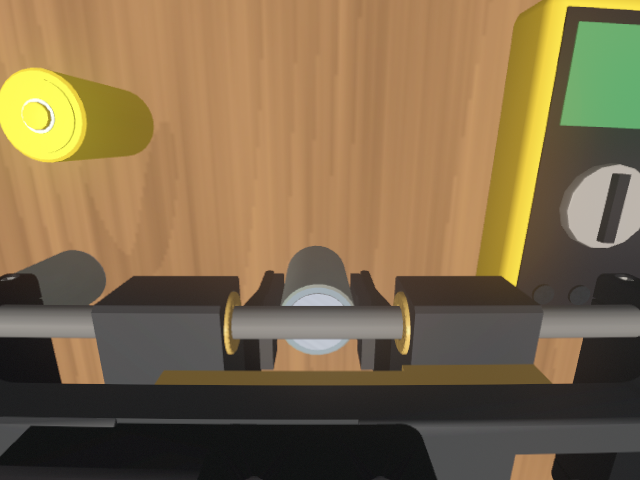

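Cell A is held, at an opening of 32 mm. Its top disc spans columns 281–354 and rows 285–355 behind the spindle. I'll lift it and look at the tray.

>>> {"fn": "move_arm", "kwargs": {
  "targets": [
    [1,[0,0,-4],[0,0,0]],
    [1,[0,0,-8],[0,0,0]],
    [1,[-2,-3,-12],[0,0,0]],
    [1,[-4,-7,-14],[0,0,0]],
    [1,[-6.5,-11,-14],[0,0,0]],
    [1,[-8.8,-15,-14],[0,0,0]],
    [1,[-8.8,-16,-14],[0,0,0]],
    [1,[-8.8,-16,-14],[0,0,0]],
    [1,[-8.8,-16,-14],[0,0,0]]
  ]
}}

```text
time_s: 4.4
position: [547.8, 140.4, 168.8]
tool_rot: [[1.0, 0.0, -0.001], [0.0, -1.0, -0.001], [-0.001, 0.001, -1.0]]
ft_force: [0.9, -0.4, -1.1]
grip_width: 0.374
```

```bash
cat > a.py <<'E'
from h import *
c,im=snap('wrist','w4'); o=get_obs(); np.save('o4.npy',np.r_[o['position']])
go(546,232,150,1.5); print(o['tool_rot'].round(4).tolist())
# cell in hand from w3 relative to TCP then (635.65,-19.1): rim ends at 59.5
R=c['R'];
for r in (285,320,355):
    cc=dict(c); cc['t']=-R@(-R.T@c['t']-o['position']+np.array([635.65,-19.1,29.7]))
    print('rim',plane(cc,(317.5,r),59.5)-[635.65,-19.1,0])
E
python3 a.py
```

```text
t=4.45 pos [547.9 139.9 168.8] shift [-0.2  -9.21  1.87] turn [ 0.0006  0.0008 -0.0269] grip 0.374 F [ 0.5 -0.5 -1.6]
[[1.0, -0.0007, -0.0008], [-0.0007, -1.0, -0.0006], [-0.0008, 0.0006, -1.0]]
rim [ 0.17028607 16.35381487 59.5       ]
rim [ 0.1828115   0.62013785 59.5       ]
rim [  0.19627738 -16.11656048  59.5       ]
```

View pics/w4.png

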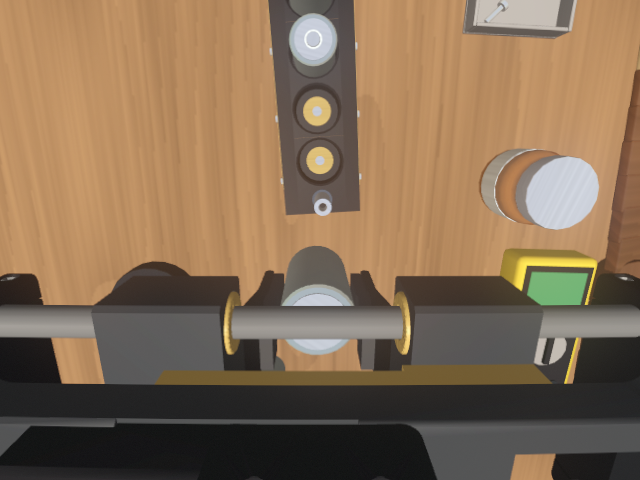

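The view shows bay 3's rim around (317,111), bay 4's around (320,160), and the pillar 3 hole at (322,207). The held cell is centred on the TCP within 0.2 mm.

```bash
cat > a.py <<'E'
from h import *
c=calibration('wrist'); im=cv2.imread('pics/w4.png')
for n,p,w,z in [('bay3',(317,110),28,32),('bay4',(319.5,160),28,32),('pil3',(322,207),14,70),('cell2',(313,39),35,67.5)]:
    for q in circ(im,p,w,3,26): print(n,q,'z',z,plane(c,q[:2],z).round(1),'floor',plane(c,q[:2],6).round(1))
E
python3 a.py
```

```text
bay3 (316.25, 111.25, 21.58) z 32 [547.5 234.9  32. ] floor [547.5 236.8   6. ]
bay3 (316.25, 111.25, 14.28) z 32 [547.5 234.9  32. ] floor [547.5 236.8   6. ]
bay4 (319.25, 159.75, 20.27) z 32 [550.  196.7  32. ] floor [550.1 195.4   6. ]
bay4 (319.25, 159.75, 13.59) z 32 [550.  196.7  32. ] floor [550.1 195.4   6. ]
pil3 (322.25, 206.75, 8.73) z 70 [552.  164.2  70. ] floor [553.  152.4   6. ]
pil3 (322.25, 206.75, 4.02) z 70 [552.  164.2  70. ] floor [553.  152.4   6. ]
cell2 (312.5, 38.5, 19.89) z 67.5 [545.1 278.9  67.5] floor [544.4 294.4   6. ]
cell2 (312.5, 38.5, 24.81) z 67.5 [545.1 278.9  67.5] floor [544.4 294.4   6. ]
cell2 (312.5, 38.5, 7.15) z 67.5 [545.1 278.9  67.5] floor [544.4 294.4   6. ]
cell2 (312.5, 38.5, 9.43) z 67.5 [545.1 278.9  67.5] floor [544.4 294.4   6. ]
```

```bash
python3 -c "
from h import *
go(548.5,190,135,3.4)"
```

```text
t=4.45 pos [547.9 139.9 168.8] shift [ 0.05 -5.01  3.37] turn [ 0.0006  0.0008 -0.06  ] grip 0.374 F [ 0.5 -0.5 -1.6]
```

>>> {"fn": "move_arm", "kwargs": {
  "targets": [
    [1,[0.05,-3,0],[0,0,-0.06]],
    [1,[0.05,-5,2],[0,0,-0.06]],
    [1,[0.05,-5,3.4],[0,0,-0.06]],
    [1,[0.05,-5,3.4],[0,0,-0.06]],
    [1,[0.05,-5,3.4],[0,0,-0.06]]
  ]
}}

```text
time_s: 4.95
position: [547.9, 189.4, 134.4]
tool_rot: [[0.998, 0.058, -0.002], [0.058, -0.998, -0.001], [-0.002, 0.001, -1.0]]
ft_force: [0.1, -0.9, -0.5]
grip_width: 0.37
```

```bash
cat > bays.py <<'E'
from h import *
import sys
c,im=snap('wrist',sys.argv[1]); o=get_obs()
print('cmdpose',o['position'].round(2),o['tool_rot'].round(4).tolist())
for n,X,z in [('bay3gold',(547.5,237,6),6),('bay4gold',(550.1,195.2,6),6),('bay3rim',(547.5,237,32),32),('pil3',(552,164.2,70),70),('cell2',(545.1,279,67.5),67.5),('cell1',(542.6,321,67.5),67.5)]:
    p=proj(c,X)[0]
    if not(10<p[0]<630 and 10<p[1]<270): continue
    for q in circ(im,p,34 if z<60 else 24,3,32): print(n,p.round(1),q,plane(c,q[:2],z).round(1))
go(547.5,237,44,3.4)
E
python3 bays.py w5
```

```text
cmdpose [548.45 189.62 135.27] [[0.9983, 0.0584, -0.0006], [0.0584, -0.9983, -0.0004], [-0.0006, 0.0004, -1.0]]
bay3gold [320.  171.9] (320.23, 170.95, 22.36) [547.7 237.8   6. ]
bay3gold [320.  171.9] (320.23, 170.95, 15.02) [547.7 237.8   6. ]
bay4gold [320.  222.2] (319.8, 221.45, 21.33) [549.9 195.8   6. ]
bay4gold [320.  222.2] (319.8, 221.45, 14.26) [549.9 195.8   6. ]
bay3rim [320.2 175. ] (320.21, 170.97, 22.34) [547.3 239.9  32. ]
bay3rim [320.2 175. ] (320.21, 170.97, 15.01) [547.3 239.9  32. ]
cell2 [320.9 111.4] (320.64, 110.16, 21.48) [544.9 279.7  67.5]
cell2 [320.9 111.4] (320.64, 110.16, 10.13) [544.9 279.7  67.5]
cell2 [320.9 111.4] (320.64, 110.16, 8.06) [544.9 279.7  67.5]
cell1 [321.  36.] (321.26, 35.48, 10.78) [542.7 321.3  67.5]
cell1 [321.  36.] (321.26, 35.48, 8.38) [542.7 321.3  67.5]
t=5.00 pos [548.5 189.6 135.3] shift [ 0.19 -4.74  9.12] turn [ 0.0004  0.0006 -0.0009] grip 0.369 F [ 0.2 -0.3 -2.3]
```

>>> {"fn": "move_arm", "kwargs": {
  "targets": [
    [1,[0.17,-4.78,0],[0,0,0]],
    [1,[0.17,-4.78,2],[0,0,0]],
    [1,[0.17,-4.78,5],[0,0,0]],
    [1,[0.17,-4.78,6.6],[0,0,0]],
    [1,[0.17,-4.78,6.6],[0,0,0]],
    [1,[0.17,-4.78,6.6],[0,0,0]]
  ]
}}

```text
time_s: 5.6
position: [547.3, 238.3, 69.8]
tool_rot: [[0.998, 0.059, -0.0], [0.059, -0.998, 0.0], [-0.0, -0.0, -1.0]]
ft_force: [-0.7, 0.1, -1.5]
grip_width: 0.37
```

```bash
cat > a.py <<'E'
from h import *
P=[]
for i in range(4): snapshot('wrist'); P.append(get_obs()['position'])
P=np.array(P); print(P.round(2).tolist(),P.mean(0).round(2)); c,im=snap('wrist','w6'); go(547.5,237.4,36,3.4)
for n,X,z in [('cell2',(545,279.4,67.5),67.5),('cell1',(542.6,321,67.5),67.5)]:
    p=proj(c,X)[0]; print(n,p)
    for q in circ(im,p,40,3,36): print(n,q,plane(c,q[:2],z).round(1))
E
python3 a.py
```

```text
[[547.91, 238.6, 70.6], [548.16, 238.74, 70.93], [548.14, 238.82, 70.95], [547.98, 238.86, 70.81]] [548.05 238.75  70.82]
t=5.85 pos [547.7 238.9  70.6] shift [-0.04  0.15  3.46] turn [-0.0006 -0.0018  0.0004] grip 0.371 F [ 0.8 -0.3 -1.2]
cell2 [315.50874538 209.32580299]
cell2 (315.76, 208.08, 33.82) [545.1 280.   67.5]
cell2 (315.76, 208.08, 26.76) [545.1 280.   67.5]
cell2 (315.76, 208.08, 12.44) [545.1 280.   67.5]
cell2 (315.76, 208.08, 10.23) [545.1 280.   67.5]
cell1 [315.59868851 117.4134715 ]
cell1 (314.1, 115.41, 29.98) [541.9 321.8  67.5]
cell1 (314.1, 115.41, 13.78) [541.9 321.8  67.5]
cell1 (314.1, 115.41, 11.12) [541.9 321.8  67.5]
```

>>> {"fn": "move_arm", "kwargs": {
  "targets": [
    [1,[-0.05,0.08,0.2],[0,0,0]],
    [1,[-0.05,0.08,1],[0,0,0]],
    [1,[-0.05,0.08,1.4],[0,0,0]],
    [1,[-0.05,0.08,1.8],[0,0,0]],
    [1,[-0.05,0.08,1.8],[0,0,0]]
  ]
}}

```text
time_s: 6.35
position: [546.1, 237.9, 50.3]
tool_rot: [[0.998, 0.06, -0.001], [0.06, -0.998, -0.0], [-0.001, 0.0, -1.0]]
ft_force: [1.6, 1.3, -2.4]
grip_width: 0.375
```

```bash
python3 -c "
from h import *
go(547.5,237.9,36,3.4)"
```

```text
t=6.35 pos [546.1 237.9  50.3] shift [0.14 0.01 1.43] turn [0.0001 0.001  0.0007] grip 0.375 F [ 1.6  1.3 -2.4]
```

>>> {"fn": "move_arm", "kwargs": {
  "targets": [
    [1,[0.05,0,0.5],[0,0,0]],
    [1,[0.05,0,1.0],[0,0,0]],
    [1,[0.05,0,1.35],[0,0,0]],
    [1,[0.05,0,1.35],[0,0,0]],
    [1,[0.05,0,1.35],[0,0,0]]
  ]
}}

```text
time_s: 6.85
position: [546.5, 237.9, 37.4]
tool_rot: [[0.998, 0.06, -0.001], [0.06, -0.998, -0.0], [-0.001, 0.0, -1.0]]
ft_force: [-0.5, 0.6, -0.8]
grip_width: 0.375
```

```bash
python3 -c "
from h import *
snapshot('wrist')
go(547.5,237.9,36,3.4)"
```

```text
t=6.90 pos [546.6 237.9  37.5] shift [0.09 0.01 0.15] turn [0.0001 0.001  0.0007] grip 0.375 F [-0.2  0.  -1.4]
```

>>> {"fn": "move_arm", "kwargs": {
  "targets": [
    [1,[0,0,0.15],[0,0,0]],
    [1,[0,0,0.15],[0,0,0]],
    [0.3,[0,0,0.15],[0,0,0]],
    [0.3,[0,0,0.15],[0,0,0]],
    [0.3,[0,0,0.15],[0,0,0]],
    [0.3,[0,0,-3],[0,0,0]],
    [0.3,[0,0,-7],[0,0,0]],
    [0.3,[0,0,-11],[0,0,0]],
    [0.3,[0,3,-12],[0,0,0]],
    [0.3,[0,5,-12],[0,0,0]],
    [0.3,[0,5,-12],[0,0,0]]
  ]
}}

```text
time_s: 8.0
position: [550.5, 186.2, 158.7]
tool_rot: [[0.998, 0.058, 0.001], [0.058, -0.998, -0.0], [0.001, 0.0, -1.0]]
ft_force: [-0.4, 1.0, 0.1]
grip_width: 0.702
```

```bash
cat > bays2.py <<'E'
from h import *
import sys
c,im=snap('wrist',sys.argv[1])
for n,X in [('pil3',(552,164.2,70)),('bay4',(550,195.5,6)),('cell4',(550,195.5,67.5)),('cell3',(547.5,237.9,67.5)),('cell2',(545.1,279.5,67.5)),('cell1',(542.6,321.6,67.5))]:
    p=proj(c,X)[0]
    if not(10<p[0]<630 and 10<p[1]<270): continue
    for q in circ(im,p,24,3,24): print(n,p.round(1),q,plane(c,q[:2],X[2]).round(1))
go(496.5,-60,160,25)
E
python3 bays2.py w7
```

```text
pil3 [316.8 269.7] (316.3, 268.47, 8.45) [551.6 165.2  70. ]
pil3 [316.8 269.7] (316.3, 268.47, 3.87) [551.6 165.2  70. ]
bay4 [316.5 212.3] (316.24, 212.31, 13.31) [549.8 195.5   6. ]
bay4 [316.5 212.3] (316.24, 212.31, 19.3) [549.8 195.5   6. ]
cell4 [316.5 228.7] (316.29, 211.91, 13.3) [549.1 208.1  67.5]
cell3 [316.5 170.4] (314.46, 170.44, 22.95) [546.1 237.8  67.5]
cell3 [316.5 170.4] (314.46, 170.44, 18.33) [546.1 237.8  67.5]
cell3 [316.5 170.4] (314.46, 170.44, 8.67) [546.1 237.8  67.5]
cell3 [316.5 170.4] (314.46, 170.44, 6.81) [546.1 237.8  67.5]
cell2 [316.5 108.3] (316.2, 107.53, 9.21) [544.9 280.   67.5]
cell2 [316.5 108.3] (316.2, 107.53, 7.21) [544.9 280.   67.5]
cell1 [316.3  39.9] (315.59, 39.93, 20.8) [542.1 321.6  67.5]
cell1 [316.3  39.9] (315.59, 39.93, 9.72) [542.1 321.6  67.5]
cell1 [316.3  39.9] (315.59, 39.93, 7.5) [542.1 321.6  67.5]
t=8.05 pos [550.1 187.3 158. ] shift [-6.78 24.38 -0.2 ] turn [-2.000e-04 -2.000e-04 -3.783e-01] grip 0.699 F [0.5 0.2 0.5]
```

View pics/w7.png

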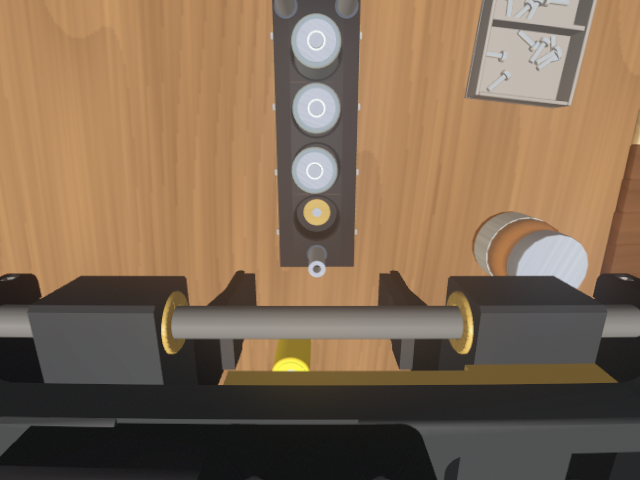

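Cell 3 stands upright in bay 3 with its button at (314,170). Bay 4's contact is at (316,212), and the pillar 3 hole is at (316,268). Next is cell B.

```bash
python3 -c "
from h import *
go(513.5,-59.5,160,25)"
```

```text
t=8.05 pos [550.1 187.3 158. ] shift [-5.08 24.42 -0.2 ] turn [-2.000e-04 -2.000e-04 -3.783e-01] grip 0.699 F [0.5 0.2 0.5]
```

>>> {"fn": "move_arm", "kwargs": {
  "targets": [
    [0.3,[-5.1,24.4,-0.2],[0,0,-0.377]],
    [0.3,[-5.1,24.4,-0.2],[0,0,-0.377]],
    [0.3,[-5.1,24.4,-0.2],[0,0,-0.377]],
    [0.3,[-5.1,24.4,-0.2],[0,0,-0.377]],
    [0.3,[-5.1,24.4,-0.2],[0,0,-0.377]],
    [0.3,[-5.1,24.4,-0.2],[0,0,-0.377]],
    [0.3,[-5.1,24.4,-0.2],[0,0,-0.377]],
    [0.3,[-5.1,24.4,-0.2],[0,0,-0.377]]
  ]
}}

```text
time_s: 8.85
position: [513.6, -57.3, 159.3]
tool_rot: [[0.906, 0.424, -0.001], [0.424, -0.906, 0.001], [-0.0, -0.001, -1.0]]
ft_force: [-0.1, -0.2, 0.6]
grip_width: 0.7
```

```bash
cat > a.py <<'E'
from h import *
c,im=snap('wrist','w8'); p=proj(c,(496.6,-23.4,61))[0]; print(p)
X=None
for q in circ(im,p,45,5,35): X=plane(c,q[:2],61.5); print(q,X.round(1))
go(X[0],X[1],30,25); print(get_obs()['tool_rot'].round(4).tolist())
E
python3 a.py
```

```text
[315.34026852 188.90279948]
(316.34, 186.9, 17.51) [496.6 -21.7  61.5]
(316.34, 186.9, 21.92) [496.6 -21.7  61.5]
(316.34, 186.9, 7.53) [496.6 -21.7  61.5]
t=8.90 pos [513.7 -56.9 159.3] shift [-0.04 -3.9  12.94] turn [-0.0011  0.0005  0.0021] grip 0.699 F [-0.1  0.   0.2]
[[0.9054, 0.4245, -0.001], [0.4245, -0.9054, 0.0008], [-0.0005, -0.0011, -1.0]]
```

>>> {"fn": "move_arm", "kwargs": {
  "targets": [
    [0.3,[-0.04,-3.9,4],[0,0,0]],
    [0.3,[-0.04,-3.9,6],[0,0,0]],
    [0.3,[-0.04,-3.9,10],[0,0,0]],
    [0.3,[-0.04,-3.9,12.95],[0,0,0]],
    [0.3,[-0.04,-3.9,12.95],[0,0,0]],
    [0.3,[-0.04,-3.9,12.95],[0,0,0]],
    [1,[-0.04,-3.9,12.95],[0,0,0]],
    [1,[-0.04,-3.9,12.95],[0,0,0]],
    [1,[-0.04,-3.9,12.95],[0,0,0]],
    [1,[-0.04,-3.9,12.95],[0,0,0]],
    [1,[-0.04,-3.9,12.95],[0,0,0]]
  ]
}}

```text
time_s: 10.0
position: [497.1, -23.6, 30.8]
tool_rot: [[0.906, 0.423, 0.001], [0.423, -0.906, -0.0], [0.0, 0.0, -1.0]]
ft_force: [-0.6, -0.4, 3.4]
grip_width: 0.374
```

```bash
cat > a.py <<'E'
from h import *
c,im=snap('wrist','w9'); o=get_obs(); P=o['position']
go(549.5,150,160,3.4)
g3=cv2.imread('pics/w3.png')
# held cell: brightness profile down the column through its centre, compare with first grasp
g=cv2.cvtColor(im,cv2.COLOR_BGR2GRAY).astype(int); h=cv2.cvtColor(g3,cv2.COLOR_BGR2GRAY).astype(int)
print('now ',g[275:365:3,312:322].mean(1).astype(int)); print('then',h[275:365:3,312:322].mean(1).astype(int))
E
python3 a.py
```

```text
t=10.05 pos [497.1 -23.6  30.8] shift [ 12.1  -13.51 -12.93] turn [ 3.000e-04 -5.000e-04  3.774e-01] grip 0.375 F [ 0.6 -0.1  2.7]
now  [ 92  96 165 172 169 195 198 196 196 198 220  82 101 116 125 136 142 149
 148 146 139 135 197 191 171 143 141 144 144 145]
then [ 88  88  88 129 165 173 146 197 197 198 189  77  95 111 121 132 138 147
 150 147 141 138 197 198 197 175 171 144 144 143]
```

Cell B sits about 2.2 mm off-centre towards the camera in the grip. I'll compensate for this when placing it.

>>> {"fn": "move_arm", "kwargs": {
  "targets": [
    [1,[0,0,-4],[0,0,0]],
    [1,[0,0,-8],[0,0,0]],
    [1,[2,-2.5,-12],[0,0,0.05]],
    [1,[5,-6,-12.9],[0,0,0.15]],
    [1,[8,-9.5,-12.9],[0,0,0.28]],
    [1,[11,-12.5,-12.9],[0,0,0.377]],
    [1,[12.1,-13.5,-12.9],[0,0,0.377]],
    [1,[12.1,-13.5,-12.9],[0,0,0.377]],
    [1,[12.1,-13.5,-12.9],[0,0,0.377]],
    [1,[12.1,-13.5,-12.9],[0,0,0.377]]
  ]
}}

```text
time_s: 11.05
position: [548.6, 148.8, 158.6]
tool_rot: [[0.998, 0.059, -0.002], [0.059, -0.998, -0.001], [-0.002, 0.001, -1.0]]
ft_force: [-0.1, -1.2, -1.2]
grip_width: 0.373
```

```bash
sed -i '$d' bays2.py; echo 'go(550,193.5,70,3.4)' >> bays2.py; python3 bays2.py w10
```

```text
pil3 [322.8 221.7] (322.6, 220.65, 8.95) [551.8 164.9  70. ]
pil3 [322.8 221.7] (322.6, 220.65, 4.1) [551.8 164.9  70. ]
bay4 [321.8 170.7] (322.01, 170.71, 20.58) [550.2 195.5   6. ]
bay4 [321.8 170.7] (322.01, 170.71, 13.86) [550.2 195.5   6. ]
cell4 [322.8 177.9] (322.29, 170.86, 20.48) [549.3 200.4  67.5]
cell4 [322.8 177.9] (322.29, 170.86, 13.87) [549.3 200.4  67.5]
cell3 [323.1 115.1] (321.09, 116.34, 19.35) [546.2 237.   67.5]
cell3 [323.1 115.1] (321.09, 116.34, 9.13) [546.2 237.   67.5]
cell3 [323.1 115.1] (321.09, 116.34, 7.18) [546.2 237.   67.5]
cell2 [323.5  48.1] (322.72, 47.64, 20.38) [544.6 279.8  67.5]
cell2 [323.5  48.1] (322.72, 47.64, 9.34) [544.6 279.8  67.5]
cell2 [323.5  48.1] (322.72, 47.64, 7.22) [544.6 279.8  67.5]
t=11.10 pos [548.8 148.7 158.8] shift [ 0.4  -4.46  8.88] turn [ 0.0004  0.0014 -0.0005] grip 0.371 F [-0.6 -1.3 -1.7]
```

>>> {"fn": "move_arm", "kwargs": {
  "targets": [
    [1,[0.2,-2.5,0],[0,0.001,0]],
    [1,[0.35,-4.46,0],[0,0.001,0]],
    [1,[0.35,-4.46,3],[0,0.001,0]],
    [1,[0.35,-4.46,7],[0,0.001,0]],
    [1,[0.35,-4.46,8.8],[0,0.001,0]],
    [1,[0.35,-4.46,8.8],[0,0.001,0]],
    [1,[0.35,-4.46,8.8],[0,0.001,0]]
  ]
}}

```text
time_s: 11.8
position: [550.2, 194.0, 71.6]
tool_rot: [[0.998, 0.059, 0.0], [0.059, -0.998, 0.0], [0.0, 0.0, -1.0]]
ft_force: [-0.6, 0.2, -0.5]
grip_width: 0.371
```

```bash
cat > a.py <<'E'
from h import *
P=[]
for i in range(5): snapshot('wrist'); P.append(get_obs()['position'])
P=np.array(P); print(P.mean(0).round(2),P.std(0).round(2)); c,im=snap('wrist','w11')
for n,X in [('cell3',(546.1,237.5,67.5)),('cell2',(545,279.8,67.5)),('cell1',(542.2,321.6,67.5))]:
    p=proj(c,X)[0]; q=circ(im,p,40,3,36); print(n,p.round(1),q[:1],[plane(c,a[:2],67.5).round(1) for a in q[:1]])
go(550,193.5,36,3.4)
E
python3 a.py
```

```text
[551.36 194.7   73.  ] [0.19 0.21 0.24]
cell3 [311.4 204.1] [(312.16, 204.58, 27.11)] [array([546.5, 237.3,  67.5])]
cell2 [314.2 111.2] [(313.96, 111.7, 29.31)] [array([544.9, 279.6,  67.5])]
cell1 [313.3   6.9] [(314.57, 7.9, 11.57)] [array([542.7, 321.3,  67.5])]
t=12.10 pos [550.9 195.   72.5] shift [-0.11  0.14  3.65] turn [-0.0004 -0.0028  0.0005] grip 0.374 F [-0.2  0.1 -1. ]
```

View pics/w11.png

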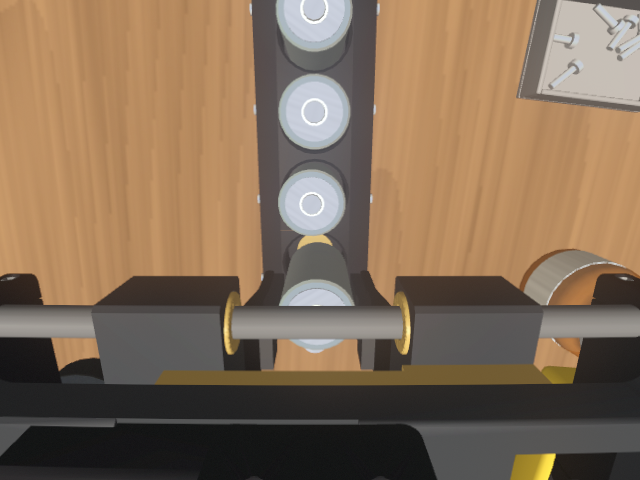

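The view shows cells at (314,8), (314,111) and (312,204), and the held cell at column 317 above bay 4. That means about −1.4 mm in x is needed, which agrees with the pose readings.

>>> {"fn": "move_arm", "kwargs": {
  "targets": [
    [1,[-0.13,0.12,0.2],[0,0,0]],
    [1,[-0.13,0.12,0.8],[0,0,0]],
    [1,[-0.13,0.12,1.4],[0,0,0]],
    [1,[-0.13,0.12,1.9],[0,0,0]],
    [1,[-0.13,0.12,1.9],[0,0,0]],
    [1,[-0.13,0.12,1.9],[0,0,0]]
  ]
}}

```text
time_s: 12.7
position: [548.5, 193.6, 51.7]
tool_rot: [[0.998, 0.06, -0.0], [0.06, -0.998, -0.0], [-0.0, 0.0, -1.0]]
ft_force: [-0.6, 0.9, -1.9]
grip_width: 0.377
```

```bash
python3 -c "
from h import *
for i in range(3): snapshot('wrist'); go(550,193.5,36.5,3.4)"
```

```text
t=12.75 pos [548.5 193.6  51.9] shift [0.15 0.01 1.54] turn [0.0001 0.0002 0.0008] grip 0.37 F [ 0.5 -0.5 -1.9]
t=12.80 pos [548.6 193.6  52.1] shift [0.14 0.01 1.56] turn [ 0.     -0.0001  0.0007] grip 0.369 F [-0.3 -0.2 -0.3]
t=12.85 pos [548.6 193.5  52.1] shift [0.13 0.01 1.56] turn [ 0.0001 -0.0002  0.0008] grip 0.37 F [-1.   0.2 -1.6]
```

>>> {"fn": "move_arm", "kwargs": {
  "targets": [
    [1,[0.05,0,0.5],[0,0,0]],
    [1,[0.06,0,1.0],[0,0,0]],
    [1,[0.06,0,1.4],[0,0,0]],
    [1,[0.06,0,1.5],[0,0,0]],
    [1,[0.06,0,1.5],[0,0,0]]
  ]
}}

```text
time_s: 13.35
position: [549.1, 193.6, 36.8]
tool_rot: [[0.998, 0.06, -0.0], [0.06, -0.998, -0.0], [-0.0, 0.0, -1.0]]
ft_force: [0.6, 0.3, -1.0]
grip_width: 0.373
```

```bash
python3 -c "
from h import *
for i in range(2): snapshot('wrist'); go(550,193.5,36.5,3.4)"
```

```text
t=13.40 pos [549.2 193.6  36.9] shift [0.08 0.01 0.04] turn [ 0.     -0.0003  0.0007] grip 0.372 F [ 0.4  0.1 -1.4]
t=13.45 pos [549.3 193.6  37. ] shift [0.07 0.02 0.05] turn [-0.0001 -0.0004  0.0006] grip 0.374 F [-0.4  0.1 -2.1]
```

>>> {"fn": "move_arm", "kwargs": {
  "targets": [
    [1,[0,0,0.05],[0,0,0]],
    [0.3,[0,0,0.05],[0,0,0]],
    [0.3,[0,0,0.05],[0,0,0]],
    [0.3,[0,0,0.05],[0,0,0]],
    [0.3,[0,0,-3],[0,0,0]],
    [0.3,[0,0,-7],[0,0,0]],
    [0.3,[0,0,-11],[0,0,0]],
    [0.3,[0,-2.5,-13],[0,0,0]],
    [0.3,[0,-5,-14],[0,0,0]],
    [0.3,[0,-5,-14],[0,0,0]],
    [0.3,[0,-5,-14],[0,0,0]],
    [0.3,[0,-5,-14],[0,0,0]]
  ]
}}

```text
time_s: 14.65
position: [545.7, 242.7, 175.9]
tool_rot: [[0.998, 0.06, -0.001], [0.06, -0.998, -0.001], [-0.001, 0.001, -1.0]]
ft_force: [-0.6, 0.1, -0.8]
grip_width: 0.703
```

```bash
cat > a.py <<'E'
from h import *
c,im=snap('wrist','w12')
for n,X in [('pil1',(562.5,353,70)),('pil2',(519,351,70)),('cell4',(550,195.5,67.5)),('cell3',(546.1,237.5,67.5)),('cell2',(545,279.8,67.5)),('cell1',(542.2,321.6,67.5))]:
    p=proj(c,X)[0]; q=circ(im,p,24,3,24); print(n,p.round(1),q[:2],[plane(c,a[:2],X[2]).round(1) for a in q[:2]])
go(549.5,150,170,3.4)
c,im=snap('top','t2')
for n,X in [('pil1',(562.5,353,70)),('pil2',(519,351,70)),('pil3',(551.8,164.8,70))]:
    p=proj(c,X)[0]; q=circ(im,p,10,1.5,8,8); print('top',n,p.round(1),q[:2],[plane(c,a[:2],X[2]).round(1) for a in q[:2]])
E
python3 a.py
```

```text
pil1 [350.   86.8] [(349.78, 85.26, 9.61), (349.78, 85.26, 4.42)] [array([562.2, 354. ,  70. ]), array([562.2, 354. ,  70. ])]
pil2 [288.5  85.9] [(287.99, 85.36, 9.61), (287.99, 85.36, 4.3)] [array([518.6, 351.3,  70. ]), array([518.6, 351.3,  70. ])]
cell4 [318.8 290. ] [(318.03, 289.48, 19.14), (318.03, 289.48, 14.83)] [array([549.4, 195.9,  67.5]), array([549.4, 195.9,  67.5])]
cell3 [317.1 241.1] [(317.87, 240.35, 20.07), (317.87, 240.35, 15.84)] [array([546.7, 238.2,  67.5]), array([546.7, 238.2,  67.5])]
cell2 [319. 188.] [(318.75, 187.75, 21.26), (318.75, 187.75, 16.83)] [array([544.8, 280. ,  67.5]), array([544.8, 280. ,  67.5])]
cell1 [318.7 131.1] [(319.43, 132.06, 22.09), (319.43, 132.06, 17.89)] [array([542.8, 320.9,  67.5]), array([542.8, 320.9,  67.5])]
t=14.70 pos [545.7 242.5 175.8] shift [-0.16  9.26  0.59] turn [0.0008 0.0017 0.    ] grip 0.699 F [-0.5  0.7 -0.2]
top pil1 [127.4 246.2] [] []
top pil2 [127.2 268.7] [] []
top pil3 [223.4 254.1] [(223.28, 253.61, 3.51)] [array([552.8, 165.1,  70. ])]
```

View pics/w12.png

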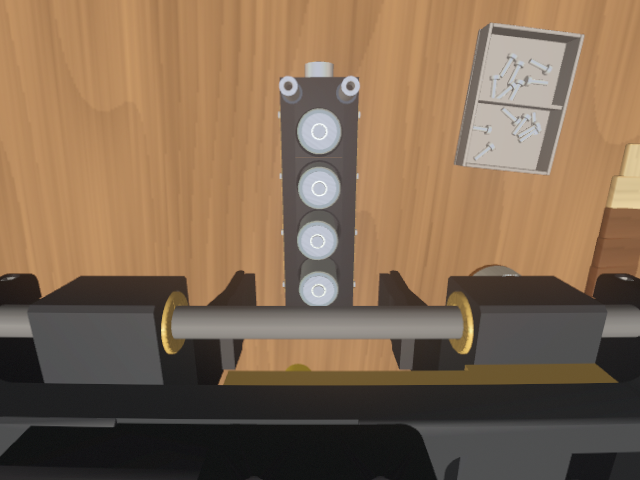

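All four cells stand button up, at (319,132), (319,188), (318,240) and (318,290). Pillars 1 and 2 are at (350,85) and (288,85). Next is a higher view with all three pillars, to check their height and pattern.

>>> {"fn": "move_arm", "kwargs": {
  "targets": [
    [0.3,[0.1,2,-5],[0,0.001,0]],
    [0.3,[0.1,5,-10],[0,0.001,0]],
    [0.3,[0.1,6.2,-12.4],[0,0.001,0]],
    [0.3,[0.1,6.2,-12.4],[0,0.001,0]],
    [0.3,[0.1,6.2,-12.4],[0,0.001,0]],
    [0.3,[0.1,6.2,-12.4],[0,0.001,0]]
  ]
}}

```text
time_s: 15.35
position: [550.1, 181.4, 299.0]
tool_rot: [[0.998, 0.06, -0.002], [0.06, -0.998, -0.0], [-0.002, 0.0, -1.0]]
ft_force: [-0.1, -0.7, -1.0]
grip_width: 0.703
```

```bash
cat > a.py <<'E'
from h import *
import pickle
V=[]
for k in range(2):
    c,im=snap('wrist','w13'); o=get_obs(); out=[]
    for n,X in [('pil1',(562.2,354,70)),('pil2',(518.6,351.3,70)),('pil3',(551.8,164.8,70))]:
        p=proj(c,X)[0]; q=circ(im,p,16,2,10,6); out.append(q[0][:2] if q else None); print(n,p.round(1),q[:2],[plane(c,a[:2],X[2]).round(1) for a in q[:1]])
    V.append((c,out))
pickle.dump(V,open('pil.pkl','wb'))
go(575,-300,300,-16)
E
python3 a.py
```

```text
pil1 [339.5  38.4] [(339.81, 38.03, 6.85), (339.81, 38.03, 3.1)] [array([562.5, 354.3,  70. ])]
pil2 [295.9  38.5] [(295.86, 38.49, 6.89), (295.86, 38.49, 2.94)] [array([518.6, 351.3,  70. ])]
pil3 [317.7 221.7] [(318.08, 221.89, 5.77), (318.08, 221.89, 2.53)] [array([552.2, 164.6,  70. ])]
pil1 [339.9  38.5] [(339.89, 38.33, 6.77), (339.89, 38.33, 3.1)] [array([562.2, 354.2,  70. ])]
pil2 [296.2  38.6] [(296.07, 38.61, 6.87), (296.07, 38.61, 2.91)] [array([518.4, 351.3,  70. ])]
pil3 [318. 222.] [(318.19, 221.96, 5.7), (318.19, 221.96, 2.5)] [array([552. , 164.8,  70. ])]
t=15.45 pos [549.9 181.8 298.7] shift [-0.4  48.25 -0.11] turn [0.0007 0.0023 0.3396] grip 0.7 F [ 0.2 -0.8 -0.4]
```

>>> {"fn": "move_arm", "kwargs": {
  "targets": [
    [0.3,[-4.7,50.2,6.9],[0,0.001,0.34]],
    [0.3,[-4.7,50.2,6.9],[0,0.001,0.34]],
    [0.3,[-4.7,50.2,6.9],[0,0.001,0.34]],
    [0.3,[-4.7,50.2,6.9],[0,0.001,0.34]],
    [0.3,[-4.7,50.2,6.9],[0,0.001,0.34]],
    [0.3,[-4.7,50.2,6.9],[0,0.001,0.34]],
    [0.3,[-4.7,50.2,6.9],[0,0.001,0.34]],
    [0.3,[-4.7,50.2,6.9],[0,0.001,0.34]],
    [0.3,[-4.7,50.2,6.9],[0,0.001,0.34]],
    [0.3,[-4.7,50.2,6.9],[0,0.001,0.34]],
    [0.3,[-4.7,50.2,6.9],[0,0.001,0.34]],
    [0.3,[-4.7,50.2,6.9],[0,0.001,0.34]]
  ]
}}

```text
time_s: 16.65
position: [533.1, -322.9, 229.6]
tool_rot: [[0.96, -0.279, -0.001], [-0.279, -0.96, 0.002], [-0.001, -0.002, -1.0]]
ft_force: [0.3, 0.8, -0.0]
grip_width: 0.703
```

```bash
python3 - <<'E'
from h import *
snapshot('wrist');snapshot('wrist')
c,im=snap('wrist','w14'); go(554,-248,60,-16)
a=np.radians(-16); ex=np.array([np.cos(a),np.sin(a)]); ey=np.array([-np.sin(a),np.cos(a)])
for n,x,y in [('h1',22,94),('h2',-22,94),('h3',0,-94)]:
    X=np.r_[np.array([554,-248])+x*ex+y*ey,5]; p=proj(c,X)[0]; q=circ(im,p,16,2,10,6); print(n,p.round(1),q[:2],[plane(c,b[:2],5).round(1) for b in q[:1]])
E
```

```text
t=16.80 pos [ 534.5 -320.4  231.5] shift [-0.14 -7.47 17.17] turn [-0.0017 -0.0014  0.0008] grip 0.699 F [ 0.5 -0.1  0.1]
h1 [337.6  40.6] [(336.61, 41.25, 4.12)] [array([ 599.9, -164. ,    5. ])]
h2 [293.4  40.6] [(292.11, 41.09, 4.02)] [array([ 557.3, -151.6,    5. ])]
h3 [315.7 224.4] [(314.72, 224.9, 3.4)] [array([ 526.8, -338.6,    5. ])]
```

View pics/w14.png

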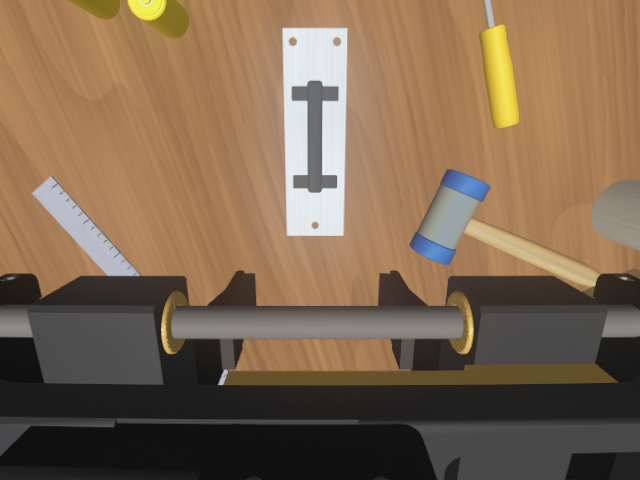

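The cover's two holes are at (293,41) and (337,41), the single one at (315,225), and the handle bar runs along column 315. Spacing comes out at 188.1 mm and yaw at −16.0°. I'll take one closer view for the bar height and the grasp.

>>> {"fn": "move_arm", "kwargs": {
  "targets": [
    [0.3,[-0.2,-2.9,4],[0,0,0]],
    [0.3,[-0.2,-2.9,8.1],[0,0,0]],
    [0.3,[-0.2,-2.9,8.1],[0,0,0]],
    [0.3,[-0.2,-2.9,8.1],[0,0,0]],
    [0.3,[-0.2,-2.9,8.1],[0,0,0]]
  ]
}}

```text
time_s: 17.3
position: [542.1, -294.4, 154.1]
tool_rot: [[0.961, -0.276, 0.006], [-0.276, -0.961, -0.003], [0.006, 0.001, -1.0]]
ft_force: [0.4, 0.1, -0.0]
grip_width: 0.698
```

```bash
cat > a.py <<'E'
from h import *
snapshot('wrist');snapshot('wrist')
c,im=snap('wrist','w15')
def barends(c,im):
    # dark bar: mask dark pixels near the bar's column line, ends along column
    X=[proj(c,(552.7-.276*s,-248.2-.961*s,45))[0] for s in (-30,30)]
    m=(im.max(2)<110).astype(np.uint8)
    m=cv2.morphologyEx(m,cv2.MORPH_OPEN,np.ones((5,5),np.uint8))
    n,l,st,ce=cv2.connectedComponentsWithStats(m); k=l[int((X[0][1]+X[1][1])/2),int((X[0][0]+X[1][0])/2)]
    ys,xs=np.where(l==k); mid=int((ys.min()+ys.max())/2); row=xs[ys==mid]
    return ys.min(),ys.max(),mid,row.min(),row.max(),X
b=barends(c,im); print(b)
for z in (39,45,51):
    L=plane(c,(b[3]-.5,b[2]),z);Rr=plane(c,(b[4]+.5,b[2]),z); print(z,'width',np.linalg.norm(L-Rr).round(1),'mid',((L+Rr)/2).round(1), 'len',np.linalg.norm(plane(c,(315,b[0]),z)-plane(c,(315,b[1]),z)).round(1))
a=np.radians(-16); ex=np.array([np.cos(a),np.sin(a)]); ey=np.array([-np.sin(a),np.cos(a)])
for n,x,y in [('h1',22,94),('h2',-22,94),('h3',0,-94)]:
    X=np.r_[np.array([552.7,-248.2])+x*ex+y*ey,5]; p=proj(c,X)[0]; q=circ(im,p,18,2,12,6); print(n,p.round(1),q[:1],[plane(c,w[:2],5).round(1) for w in q[:1]])
go(552.7,-248.2,26.5,-16)
E
python3 a.py
```

```text
(np.int64(103), np.int64(239), 171, np.int64(304), np.int64(321), [array([312.16712229, 132.74570782]), array([312.45550691, 212.55717349])])
39 width 14.0 mid [ 553.3 -246.7   39. ] len 104.5
45 width 13.6 mid [ 553.4 -246.2   45. ] len 102.2
51 width 13.3 mid [ 553.6 -245.8   51. ] len 99.9
h1 [339.5  51.2] [(339.81, 51.52, 5.21)] [array([ 599.9, -164.2,    5. ])]
h2 [284.7  51.2] [(285.03, 51.49, 5.12)] [array([ 557.6, -152.1,    5. ])]
h3 [312.9 271.1] [(312.95, 271.63, 4.01)] [array([ 526.7, -339. ,    5. ])]
t=17.45 pos [ 541.7 -294.8  153.7] shift [-0.31 -4.8  12.71] turn [ 0.0008 -0.0062 -0.0009] grip 0.698 F [-0.4  0.3  0.2]
```

>>> {"fn": "move_arm", "kwargs": {
  "targets": [
    [0.3,[-0.3,-3,2],[0,-0.003,0]],
    [0.3,[-0.3,-4.8,5],[0,-0.003,0]],
    [0.3,[-0.3,-4.8,9],[0,-0.003,0]],
    [0.3,[-0.3,-4.8,12],[0,-0.003,0]],
    [0.3,[-0.3,-4.8,12.7],[0,-0.003,0]],
    [0.3,[-0.3,-4.8,12.7],[0,-0.003,0]],
    [0.3,[-0.3,-4.8,12.7],[0,-0.003,0]]
  ]
}}

```text
time_s: 18.15
position: [552.6, -248.0, 26.3]
tool_rot: [[0.961, -0.277, 0.002], [-0.277, -0.961, -0.001], [0.002, 0.0, -1.0]]
ft_force: [0.5, -0.6, 0.3]
grip_width: 0.701
```

```bash
python3 -c "
from h import *
for i in range(4): snapshot('wrist'); go(552.7,-248.3,26.5,-16)"
```

```text
t=18.20 pos [ 552.9 -248.2   26.7] shift [-0.02  0.01  0.02] turn [ 0.0005 -0.0033 -0.0011] grip 0.702 F [-0.2 -1.2  0.9]
t=18.25 pos [ 552.9 -248.1   26.7] shift [-0.01  0.02  0.02] turn [ 0.0005 -0.0034 -0.0011] grip 0.703 F [-0.3 -0.5  0.8]
t=18.30 pos [ 552.7 -248.    26.4] shift [ 0.01  0.03 -0.01] turn [ 0.0004 -0.003  -0.0011] grip 0.702 F [ 0.1 -0.3 -0.8]
t=18.35 pos [ 552.4 -247.8   26. ] shift [ 0.05  0.04 -0.05] turn [ 0.0002 -0.0025 -0.0009] grip 0.698 F [-0.4 -0.3  0.1]
```

>>> {"fn": "move_arm", "kwargs": {
  "targets": [
    [0.3,[0,0,0],[0,-0.002,0]],
    [1,[0,0,0],[0,-0.002,0]],
    [1,[0,0,0],[0,-0.002,0]],
    [1,[0,0,0],[0,-0.002,0]],
    [1,[0,0,0],[0,-0.002,0]],
    [1,[0,0,0],[0,-0.002,0]],
    [1,[0,0,0],[0,-0.002,0]],
    [1,[0,0,0],[0,-0.002,0]],
    [1,[0,0,0],[0,-0.002,0]],
    [1,[0,0,-1],[0,-0.002,0]],
    [1,[0,0,-2],[0,-0.002,0]],
    [1,[0,0,-2],[0,-0.002,0]]
  ],
  "force": 50
}}

```text
time_s: 19.55
position: [552.3, -247.6, 46.2]
tool_rot: [[0.961, -0.276, 0.0], [-0.276, -0.961, -0.0], [0.0, 0.0, -1.0]]
ft_force: [0.5, -0.6, -2.4]
grip_width: 0.153
```

```bash
python3 - <<'E'
from h import *
c,im=snap('wrist','w16'); snapshot('wrist'); go(546.2,258.7,150,3.5)
E
```

```text
t=19.65 pos [ 551.5 -247.1   44.7] shift [-14.5  -48.47 -10.49] turn [-0.0006  0.0016 -0.3411] grip 0.151 F [-0.3  0.1 -2.6]
```

View pics/w16.png

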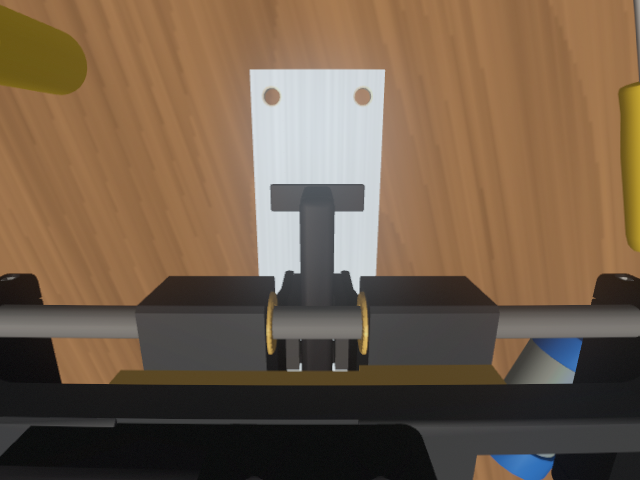

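The cover is held level, with an opening of 13 mm and a weight reading of about 2.5 N. Its holes show at (272,96) and (363,97). I'll lift and carry it gently.

>>> {"fn": "move_arm", "kwargs": {
  "targets": [
    [1,[0,0,-1],[0,0,0]],
    [1,[0,0,-3],[0,0,0]],
    [1,[0,0,-5.5],[0,0,0]],
    [1,[0,0,-8],[0,0,0]],
    [1,[0,0,-10.5],[0,0,0]],
    [1,[-0.3,-1,-12],[0,0,-0.01]],
    [1,[-1,-3.2,-12.5],[0,0,-0.025]],
    [1,[-1.7,-5.6,-12.5],[0,0,-0.045]],
    [1,[-2.4,-8,-12.5],[0,0,-0.06]],
    [1,[-3.1,-10.4,-12.5],[0,0,-0.075]],
    [1,[-3.8,-12.8,-12.5],[0,0,-0.09]],
    [1,[-4.6,-15.2,-12.5],[0,0,-0.11]]
  ]
}}

```text
time_s: 20.85
position: [548.6, -86.4, 169.0]
tool_rot: [[0.986, -0.168, -0.003], [-0.168, -0.986, 0.002], [-0.004, -0.001, -1.0]]
ft_force: [-0.3, -0.4, -3.7]
grip_width: 0.156
```

```bash
python3 - <<'E'
from h import *
go(546.2,258.7,170,3.5)
E
```

```text
t=20.85 pos [548.6 -86.4 169. ] shift [ -6.03 -33.98  -0.04] turn [-0.0018  0.0034 -0.2298] grip 0.156 F [-0.3 -0.4 -3.7]
```

>>> {"fn": "move_arm", "kwargs": {
  "targets": [
    [1,[-0.5,-2.5,0],[0,0,-0.02]],
    [1,[-1,-5.5,0],[0,0,-0.04]],
    [1,[-1.6,-9,0],[0,0,-0.065]],
    [1,[-2.2,-12.5,0],[0,0,-0.09]],
    [1,[-2.9,-16,0],[0,0,-0.115]],
    [1,[-3.5,-19.5,0],[0,0,-0.14]],
    [1,[-4.1,-23,0],[0,0,-0.16]],
    [1,[-4.7,-26.5,0],[0,0,-0.18]],
    [1,[-5.3,-29.5,0],[0,0,-0.2]],
    [1,[-5.7,-32,0],[0,0,-0.22]],
    [1,[-6,-33.5,0],[0,0,-0.229]],
    [1,[-6.0,-34,0],[0,0,-0.2295]]
  ]
}}

```text
time_s: 22.05
position: [546.7, 258.6, 169.4]
tool_rot: [[0.998, 0.062, -0.003], [0.062, -0.998, 0.001], [-0.003, -0.002, -1.0]]
ft_force: [-0.8, -0.5, -2.7]
grip_width: 0.154
```

```bash
cat > hold.py <<'E'
from h import *
import sys
"where the held plate's holes 1,2 stand, against the pillars; prints the move needed"
PM=np.array([[562.3,354.1],[518.5,351.3],[552.0,164.75]]); yawT=3.53; cT=np.array([546.2,258.7])
N=int(sys.argv[2]) if len(sys.argv)>2 else 4
Q=[]
for k in range(N):
    c,im=snap('wrist',sys.argv[1]); o=get_obs(); R=o['tool_rot']; P=o['position']; h=[]
    for X in [(22,-94,21.5),(-22,-94,21.5)]:
        p=proj(c,P+R@np.array(X,float))[0]; q=circ(im,p,22,4,14,5)
        if not q: print('no circle',p); break
        h.append(plane(c,q[0][:2],P[2]-21.5)[:2])
    if len(h)<2: continue
    d=h[0]-h[1]; yaw=np.degrees(np.arctan2(d[1],d[0])); a=np.radians(yaw)
    cc=(h[0]+h[1])/2-94*np.array([-np.sin(a),np.cos(a)])
    Q.append(np.r_[h[0],h[1],yaw,cc,P,np.degrees(np.arctan2(R[1,0],R[0,0])),R[2,0],R[2,1]])
Q=np.array(Q); m=Q.mean(0); print('h1',m[:2].round(2),'h2',m[2:4].round(2),'plate yaw %.2f'%m[4],'centre',m[5:7].round(2),'TCP',m[7:10].round(2),'tool yaw %.2f'%m[10],'tilt',m[11:].round(4)); print('std',Q.std(0).round(2))
e=np.radians(m[10]); T=np.array([[np.cos(e),np.sin(e)],[np.sin(e),-np.cos(e)]])
mh=(m[:2]+m[2:4])/2; tm=(PM[0]+PM[1])/2
print('shift cm for hole midpoint',(T.T@(tm-mh)/10).round(3),'for TCP at tray centre',(T.T@(cT-m[7:9])/10).round(3),'turn rad: plate',-np.radians(yawT-m[4]).round(4),'tool',-np.radians(yawT-m[10]).round(4))
E
python3 hold.py w17
```

```text
h1 [563.56 352.18] h2 [519.25 349.73] plate yaw 3.17 centre [546.59 257.1 ] TCP [547.42 256.93 169.53] tool yaw 3.42 tilt [-0.0028 -0.0011]
std [0.49 1.05 0.54 0.63 0.56 0.56 0.88 0.18 0.85 0.03 0.05 0.   0.  ]
shift cm for hole midpoint [-0.09 -0.18] for TCP at tray centre [-0.112 -0.184] turn rad: plate -0.0064 tool -0.0018
```

>>> {"fn": "move_arm", "kwargs": {
  "targets": [
    [1,[-0.05,-0.1,0.5],[0,0.001,-0.002]],
    [1,[-0.1,-0.16,1.5],[0,0.002,-0.003]],
    [1,[-0.1,-0.16,3],[0,0.002,-0.003]],
    [1,[-0.1,-0.16,4.3],[0,0.002,-0.003]],
    [1,[-0.1,-0.16,5],[0,0.002,-0.003]],
    [1,[-0.1,-0.16,5.2],[0,0.002,-0.003]],
    [1,[-0.1,-0.16,5.2],[0,0.002,-0.003]],
    [1,[-0.1,-0.16,5.2],[0,0.002,-0.003]],
    [1,[-0.1,-0.16,5.2],[0,0.002,-0.003]],
    [1,[-0.1,-0.16,5.2],[0,0.002,-0.003]]
  ]
}}

```text
time_s: 23.25
position: [546.8, 258.8, 118.4]
tool_rot: [[0.998, 0.063, 0.001], [0.063, -0.998, 0.002], [0.001, -0.002, -1.0]]
ft_force: [0.0, 0.4, -2.7]
grip_width: 0.152
```

```bash
python3 hold.py w18 6; python3 - <<'E'
import cv2,numpy as np
im=cv2.imread('pics/w18.png'); a=im[66:126,242:392]; b=cv2.resize(a,None,fx=5,fy=5,interpolation=cv2.INTER_CUBIC)
s=cv2.imread('pics/scene0.png')
from h import *
c,sc=snap('scene','s2'); b2=cv2.resize(sc[220:370,360:540],None,fx=3.9,fy=2*1.0 if 0 else 3.9)[:, :750] if 0 else cv2.resize(sc[240:360,370:520],None,fx=5,fy=2.5*2)[:300*2]
cv2.imwrite('pics/v18.png',np.vstack([b,cv2.resize(sc[245:365,370:520],(375,300))[:, :].repeat(1,0)]) if 0 else np.vstack([b,np.hstack([cv2.resize(sc[245:365,370:520],(375,300)),cv2.resize(im,(375,300))])]))
E
```

```text
no circle [271.48297504  94.7863397 ]
h1 [563.4  353.32] h2 [518.53 350.25] plate yaw 3.91 centre [547.38 258.  ] TCP [546.59 258.69 118.05] tool yaw 3.58 tilt [ 0.0002 -0.0017]
std [0.15 0.11 0.25 0.19 0.33 0.71 0.08 0.11 0.05 0.18 0.   0.   0.  ]
shift cm for hole midpoint [-0.051 -0.095] for TCP at tray centre [-0.039 -0.004] turn rad: plate 0.0067 tool 0.0009
```

View pics/v18.png

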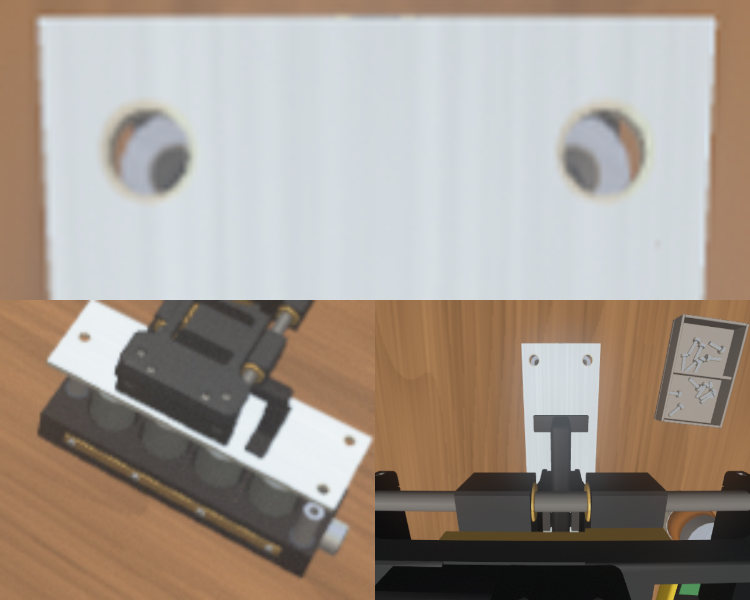

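The crop shows pillar tops and tapped holes through the plate holes. The plate holes are at about (271.6,96.4) and (362.6,96.4), and the tapped holes at about (276.2,99.4) and (358.0,100.4). I'll work out the misalignment from these.

```bash
cat > thru.py <<'E'
from h import *
import sys
"plate hole px (top face) and tapped hole px pairs -> misalignment in tool axes, cm"
v=[float(x) for x in sys.argv[1:9]]
c=calibration('wrist'); o=get_obs(); P=o['position']; R=o['tool_rot']; print('TCP',P.round(2))
for dz in (-1,0,1):
    out=[]
    for i in (0,4):
        H=plane(c,v[i:i+2],P[2]-21.5); S=plane(c,v[i+2:i+4],70+dz)
        D=R.T@np.r_[S[:2]-H[:2],0]; out.append(D)
    print('dz',dz,'h2 needs mm',out[0][:2].round(2),'h1',out[1][:2].round(2),'mean cm',((out[0]+out[1])/20)[:2].round(3),'turn', ((out[1][1]-out[0][1])/44).round(4))
E
python3 thru.py 271.6 96.4 276.2 99.4 362.6 96.4 358.0 100.4
```

```text
TCP [546.47 258.61 117.79]
dz -1 h2 needs mm [-0.74 -1.55] h1 [ 0.79 -1.02] mean cm [ 0.003 -0.129] turn 0.0121
dz 0 h2 needs mm [-0.63 -1.45] h1 [ 0.68 -0.92] mean cm [ 0.003 -0.118] turn 0.012
dz 1 h2 needs mm [-0.52 -1.34] h1 [ 0.57 -0.81] mean cm [ 0.003 -0.107] turn 0.012
```

>>> {"fn": "move_arm", "kwargs": {
  "targets": [
    [1,[-0.02,-0.05,0.2],[0,0,0.002]],
    [1,[-0.04,-0.1,0.4],[0,0,0.004]],
    [1,[-0.04,-0.1,0.6],[0,0,0.004]],
    [1,[-0.04,-0.1,0.8],[0,0,0.004]],
    [1,[-0.04,-0.1,0.9],[0,0,0.004]],
    [1,[-0.04,-0.1,0.9],[0,0,0.004]],
    [1,[-0.04,-0.1,0.9],[0,0,0.004]],
    [1,[-0.04,-0.1,0.9],[0,0,0.004]]
  ]
}}

```text
time_s: 24.4
position: [546.1, 259.6, 108.9]
tool_rot: [[0.998, 0.058, -0.0], [0.058, -0.998, 0.002], [-0.0, -0.002, -1.0]]
ft_force: [-0.1, -0.6, -2.7]
grip_width: 0.152
```

```bash
python3 hold.py w19 6; cat > sc.py <<'E'
from h import *
c,im=snap('scene','s3'); im0=cv2.imread('pics/scene0.png'); P=get_obs()['position']; z=P[2]-21.5
H=[]
T=[(562.3,354.1),(518.5,351.3),(552.0,164.75)]
for n,X in zip('123',T):
    p=proj(c,(*X,z))[0]; q=circ(im,p,10,1.5,6,10); p0=proj(c,(*X,70))[0]; q0=circ(im0,p0,10,1.5,8,10)
    print(n,p.round(1),q[:2],[plane(c,a[:2],z).round(1) for a in q[:1]],'| pillar',p0.round(1),q0[:2],[plane(c,a[:2],70).round(1) for a in q0[:1]])
E
python3 sc.py
python3 - <<'E'
import cv2,numpy as np
im=cv2.imread('pics/w19.png'); s=cv2.imread('pics/s3.png'); s0=cv2.imread('pics/scene0.png')
R=lambda a,w,h:cv2.resize(a,(w,h),interpolation=cv2.INTER_CUBIC)
cv2.imwrite('pics/v19.png',np.vstack([R(im[76:116,252:382],780,240),np.hstack([R(s[240:360,370:530],390,293),R(s0[240:360,370:530],390,293)])]))
E
```

```text
no circle [361.72141611  94.6685175 ]
h1 [562.69 354.21] h2 [518.07 351.38] plate yaw 3.63 centre [546.34 258.99] TCP [546.04 259.61 108.84] tool yaw 3.35 tilt [-0.0002 -0.0016]
std [0.46 0.19 0.17 0.1  0.36 0.49 0.11 0.03 0.01 0.03 0.   0.   0.  ]
shift cm for hole midpoint [0.002 0.01 ] for TCP at tray centre [0.011 0.092] turn rad: plate 0.0018 tool -0.0031
1 [497.8 323.4] [] [] | pillar [495.4 328.6] [] []
2 [508.2 304.1] [] [] | pillar [505.7 309.5] [] []
3 [403.1 262.8] [(403.75, 262.0, 1.99)] [array([549.8, 164.8,  87.3])] | pillar [402.1 268.4] [] []
```

View pics/v19.png

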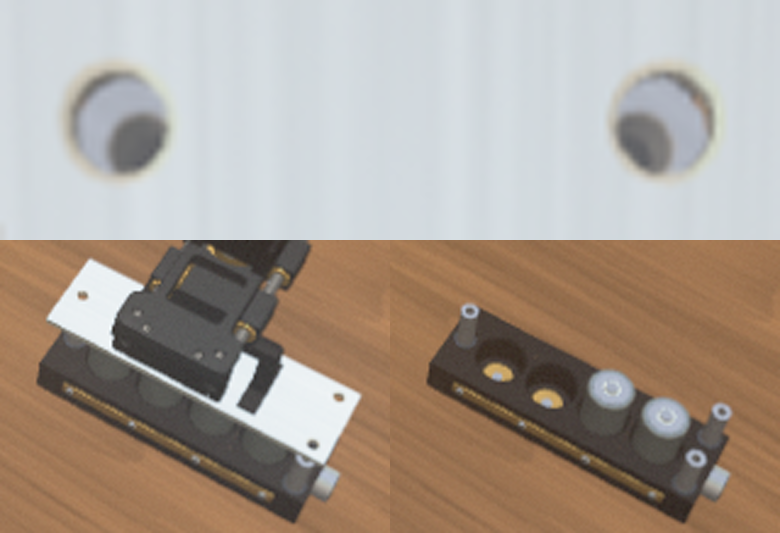

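The crop shows holes at (271.5,96.3) and (362.8,96.2), with tapped holes at (274.8,99.8) and (359.5,100.0). It is close now. I'll quantify it and cross-check hole 3 through the scene camera.

```bash
python3 thru.py 271.5 96.3 274.8 99.8 362.8 96.2 359.5 100.0; cat > sc2.py <<'E'
from h import *
import sys
c,im=snap('scene',sys.argv[1]); im0=cv2.imread('pics/scene0.png'); P=get_obs()['position']; z=P[2]-21.5
px={'1':((498.4,323.7),(495.5,329.8)),'2':((509.1,304.4),(505.8,310.6)),'3':((404,262.6),(402.4,269.5))}
def cen(im,p,r,sgn):
    g=cv2.cvtColor(im,cv2.COLOR_BGR2GRAY).astype(float)
    for _ in range(4):
        yy,xx=np.mgrid[0:480,0:640]; m=np.hypot(xx-p[0],yy-p[1])<=r
        ref=np.percentile(g[m],80 if sgn<0 else 30); w=np.clip(sgn*(g-ref),0,None)*m
        p=np.array([(w*xx).sum(),(w*yy).sum()])/w.sum()
    return p
for k,(h,p) in px.items():
    h=cen(im,h,4.5,-1); p=cen(im0,p,4.5,1); A=plane(c,h,z); B=plane(c,p,70)
    print(k,'hole px',h.round(2),'pillar px',p.round(2),'hole-pillar mm',(A-B)[:2].round(2))
E
python3 sc2.py s4
```

```text
TCP [545.98 259.62 108.79]
dz -1 h2 needs mm [-0.48 -0.34] h1 [ 0.51 -0.19] mean cm [ 0.002 -0.026] turn 0.0034
dz 0 h2 needs mm [-0.37 -0.23] h1 [ 0.4  -0.08] mean cm [ 0.002 -0.016] turn 0.0033
dz 1 h2 needs mm [-0.25 -0.12] h1 [0.29 0.02] mean cm [ 0.002 -0.005] turn 0.0033
1 hole px [497.94 323.38] pillar px [495.28 328.99] hole-pillar mm [-0.98 -0.06]
2 hole px [508.56 303.94] pillar px [505.66 309.69] hole-pillar mm [-1.16  0.15]
3 hole px [403.47 262.32] pillar px [402.13 268.18] hole-pillar mm [-0.85  0.19]
```

>>> {"fn": "move_arm", "kwargs": {
  "targets": [
    [1,[0,0,0.1],[0,0,0]],
    [1,[0,0,0.2],[0,0,0]],
    [1,[0,0,0.2],[0,0,0]],
    [1,[0,0,0.2],[0,0,0]],
    [1,[0,0,0.2],[0,0,0]],
    [1,[0,0,0.2],[0,0,0]],
    [1,[0,0,0.2],[0,0,0]],
    [1,[0,0,0.2],[0,0,0]],
    [1,[0,0,0.2],[0,0,0]],
    [1,[0,0,0.2],[0,0,0]]
  ]
}}

```text
time_s: 25.8
position: [545.9, 259.6, 106.7]
tool_rot: [[0.998, 0.058, -0.0], [0.058, -0.998, 0.001], [-0.0, -0.002, -1.0]]
ft_force: [-0.3, -0.9, -3.6]
grip_width: 0.154
```

```bash
python3 hold.py w20 8; python3 sc2.py s5; python3 - <<'E'
from h import *
im=cv2.imread('pics/w20.png'); g=cv2.cvtColor(im,cv2.COLOR_BGR2GRAY).astype(float)
# tapped hole: dark pixels inside each plate hole; circle through their inner (bright-side) boundary
for hx,hy in ((271.5,96.3),(362.8,96.2)):
    u=cv2.resize(g[80:113,int(hx)-16:int(hx)+17].astype(np.uint8),None,fx=6,fy=6,interpolation=cv2.INTER_CUBIC)
    q=circ(im,(hx,hy),16,3.5,12,8); print('hole',q[:1])
    yy,xx=np.mgrid[0:480,0:640]; m=(np.hypot(xx-hx,yy-hy)<7)&(g<125)
    print('dark',m.sum(),xx[m].mean().round(2),yy[m].mean().round(2), xx[m].min(),xx[m].max(),yy[m].min(),yy[m].max())
o=get_obs(); print(o['qvel'].round(2))
E
```

```text
h1 [562.91 353.91] h2 [518.84 351.06] plate yaw 3.71 centre [546.95 258.69] TCP [545.96 259.61 106.75] tool yaw 3.35 tilt [-0.0003 -0.0015]
std [0.08 0.08 0.84 0.45 0.73 1.59 0.13 0.02 0.02 0.02 0.   0.   0.  ]
shift cm for hole midpoint [-0.046 -0.024] for TCP at tray centre [0.018 0.092] turn rad: plate 0.0031 tool -0.0031
1 hole px [497.62 323.95] pillar px [495.28 328.99] hole-pillar mm [-1.   -0.14]
2 hole px [508.37 304.56] pillar px [505.66 309.69] hole-pillar mm [-1.27  0.28]
3 hole px [403.49 263.06] pillar px [402.13 268.18] hole-pillar mm [-0.85  0.49]
hole []
dark 58 273.84 98.79 270 278 95 103
hole []
dark 49 359.55 98.53 356 363 95 103
[-0.08  0.02  0.04 -0.   -0.02 -0.1 ]
```

```bash
python3 - <<'E'
from h import *
c,im=snap('scene','s6'); a=cv2.absdiff(im,cv2.imread('pics/scene0.png')).max(2)
n,l,s,ce=cv2.connectedComponentsWithStats((cv2.medianBlur(a,3)>40).astype(np.uint8))
print([(tuple(s[i][:4]),s[i][4]) for i in range(1,n) if s[i][4]>25])
o=get_obs(); print(o['time_s'],o['position'].round(2),o['ft_force'].round(1),o['grip_width'])
hand_in()
E
```

```text
[((np.int32(417), np.int32(0), np.int32(82), np.int32(118)), np.int32(3530)), ((np.int32(389), np.int32(0), np.int32(222), np.int32(333)), np.int32(17291)), ((np.int32(492), np.int32(32), np.int32(6), np.int32(6)), np.int32(30)), ((np.int32(471), np.int32(84), np.int32(25), np.int32(34)), np.int32(592)), ((np.int32(506), np.int32(101), np.int32(12), np.int32(14)), np.int32(31)), ((np.int32(448), np.int32(116), np.int32(45), np.int32(24)), np.int32(555)), ((np.int32(200), np.int32(158), np.int32(76), np.int32(72)), np.int32(2264)), ((np.int32(328), np.int32(201), np.int32(17), np.int32(31)), np.int32(459)), ((np.int32(285), np.int32(246), np.int32(19), np.int32(31)), np.int32(492)), ((np.int32(409), np.int32(291), np.int32(11), np.int32(7)), np.int32(63)), ((np.int32(429), np.int32(301), np.int32(12), np.int32(8)), np.int32(72))]
26.3 [545.98 259.59 106.74] [ 0.3  0.  -2.3] 0.14981844457349586
the job is handed in; nothing more can be done
```

I put the two loose cells in the tray button up, bay 3 first and then bay 4. I then picked up the cover by its handle and handed in at 26.3 s, still holding it above the pillars.

**Cells:** The wrist view after placing showed all four cells standing in a row. The force readings showed no sign of jamming on the way in.

**Cover height and level:** The underside is about 10 mm above the pillar tops, based on the arm's position reading, which varied by about 1 mm. Measured tilt is about 0.1°. At hand-in the wrist carried about 2.3 N, close to the cover's weight, so there was no sign of contact; joint speeds read just before that were essentially zero.

**Hole alignment:**
- **Holes 1 and 2:** Seen through the plate with the wrist camera, they sit over their tapped holes within about 0.3 mm.
- **Hole 3:** The gripper hides it from the wrist camera, so I could only check it with the scene camera.
- **Disagreement:** The scene camera put all three holes about 1 mm off in x. I took most of that as camera calibration and height error, since the wrist view did not agree. Relative to each other, the three holes agreed within about 0.7 mm, which is close to what that camera can resolve.
- **Failed check:** The automatic circle fit on holes 1 and 2 failed in some of the last pictures. The final alignment there rests partly on positions I read off the picture by eye.

**Other things on the bench:** Comparing the scene picture from before and after showed changes only at the arm, the tray and cover, and where the cells and cover had been picked up.

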